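# Zero the tin counter and line up the next tins

## Robot

A 6-joint arm with a two-finger parallel gripper is mounted at the origin on a cart in front of the work surface, level with it; the furniture and walls round the work are solid. World frame = base frame: x ahead of the robot, y to its left, z up, the work surface at z = 0. Lengths are in mm, angles in rad, forces in N, time in s.
With the tool pointing down it reaches from about 275 to 1000 mm from the base axis. Payload 8.4 kg.
Tool frame: the origin (TCP) lies between the finger pads; the fingertips stand 25 mm ahead of it and the grasp point (between the pads) lies 6 mm ahead of it; z points along the fingers, y is the line along which they close (so a half turn about z gives the same grasp; the last joint's range is limited). The gripper opens to 85 mm and grips with 20 to 120 N. Pads are 22 mm wide; open, the fingers measure 114 mm over their backs; the gripper's body (76 mm by 85 mm) begins 54 mm behind the grasp point. The pads swing forward as they close: fully open they stand 13 mm farther back than shut.
Start: joints at [-1.344, 0.353, 1.633, -0, 1.155, -0.002], TCP at [141.754, -608.715, 256.281] pointing down, gripper open.
Joint ranges: [-2.63, 2.63], [-0.92, 2.1], [0.06, 2.66], [-1.3, 4.44], [0, 2.69], [-3.02, 3.02]. Speed limits (rad/s): [2.22, 2.22, 2.79, 3.14, 3.14, 3.14].

## Interface

Orientations are given as [roll, pitch, yaw] about the fixed x, y, z axes, in that order (R = Rz(yaw) Ry(pitch) Rx(roll)).
In Python, from rig import r, eyes, workorder gives the robot as it stands. The module is installed in compiled form; this text tells all that it offers.
- The arm moves only by the tool step_arm, never from a script. Its argument "moves" is a list of rows, each an object of numbers: "tx", "ty", "tz": the shift along the tool's x, y, z scaled (see below); "ax", "ay", "az": the turn, a rotation vector about the tool's x, y, z scaled (see below). In form: [{"tx": .., "ty": .., "tz": .., "ax": .., "ay": .., "az": ..}, ...]. A call has 1 to 5 rows; each row shifts and turns the commanded pose from where the row before left it, along the tool's axes as they then stand; what a row does not reach is not made up. The controller multiplies each number of a shift by 25 mm and each number of a turn by 90 degrees. A row lasts 1/8 s, in which the tool goes at most 62.5 mm and 10.7 degrees, less where a joint would pass 70% of its speed; a pose out of reach is approached as far as the arm can. A call with a number of a shift or a turn outside -1 to 1 is refused whole. A call with a gripper value outside its range is refused whole. "gripper" is the opening, from 0 (shut) to 1 (fully open), set as the call begins (left out, the last holds). The fingers move at their own pace and stop on an object; "newtons" is the grip in N (left out, the last holds). Time passes only in rows, so rows that do not move let the fingers close. It gives the time, the measured TCP pose, the force, the opening and the grip force at its end, in the units of the state.
- r.sense(): the state, without advancing time (a new reading comes with each control period).
- eyes.grab_frame(name): name is "side" or "top" or "wrist"; returns (picture, depth): 400x640x3 uint8, red, green, blue; 400x640 float32, mm along the optical axis (not along the pixel's ray), 0 where there is no reading.
- eyes.camera_info(name): a dict with "intrinsics" (3x3 intrinsics, pixels), "cam_to_world" (4x4, takes a point from camera to world coordinates). Camera axes: x right, y up, looking along -z (the intrinsics and any distortion apply to the point x, -y, -z); pixel columns grow to the right and rows downward; lengths in mm; the calibration is good to about 2 mm. A picture is of the moment at which its call begins: read the wrist's pose just before it. camera_info takes no time and is no camera call; for the wrist camera it gives the pose at the moment of the call.
- workorder.sign_off(): hands the job in; it is judged then, once.
The state is a dict: "clock": time; "qpos": joint angles; "qvel": joint speeds; "joint_efforts": joint torques, N m; "eef_pos": TCP position; "tcp_rot": TCP orientation; "contact_force": force on the tool from outside, world axes, zero at the start; "wrist_torque": the same for the moment, N m; "opening": opening from 0.0 (shut) to 1.0 (fully open); "grasp_force": force on a finger pad.
Only numpy, scipy, OpenCV 4.12 (cv2) and the standard library are available. Lean on these libraries where they do the work, as an engineer would, in place of code of your own. Each camera call takes 0.05 s, during which the arm holds its last target. There are 200 camera calls.

## Task

Get the filling station ready for its next batch: turn the tin counter's reset knob anticlockwise until its pointer is fully home against the zero stop, and push the three empty tins that stand in front of the rail straight back into their cradles, each upright and touching the rail's bar, so that they form an even row. Leave the other things on the bench where they are.

Things in the scene. Friction and masses are not known exactly. Their poses are not given: they have to be found in the camera images.
- reset_knob (a joint): Turn of the counter's reset knob in rad. 0 = pointer home against the steel zero-stop pin; it grows as the knob turns clockwise seen from above, up to 3.6, so it is reset by turning anticlockwise. Light friction (about 0.06 N m) holds it where it is left. The grip bar's long direction is the counter's x axis turned clockwise by this angle; the pointer sticks out along that same direction.
- knob_grip (a point): Point on the knob's vertical axis, about 90 mm above the table, inside the black upright grip bar (52 mm long, 16 mm thick; the bar reaches from 62 to 102 mm above the table, on a black disc of 52 mm diameter). Its x axis runs along the bar towards the pointer. The thin steel pointer lies under the bar 56 mm above the table and reaches 53 mm from the axis.
- counter: The tin counter: a grey round housing, 150 mm diameter at the foot and 132 mm above, fixed to the table, with a white dial on top at 50 mm height carrying black ticks. Origin: centre of its underside. Its x axis points to the zero tick; the zero-stop pin, 10 mm high, stands 50 mm from the axis just anticlockwise of that tick. A small trip arm sticks out 95 mm at its +y side.
- rail: Collating rail fixed on the table: a straight aluminium bar, 430 mm long along its y axis, 20 mm thick, 60 mm high, with four grey upright posts (26 mm diameter, 60 mm high, axes 30 mm in front of the bar's front face) that form three equal cradles 125 mm apart. Origin: on the table at the middle of the bar's front face (the face towards the robot); x points away from the robot, square to the bar.
- cradle_left (a point): Point on the table in the rail's left cradle (left is +y), 53 mm in front of the bar's face: the centre of a tin that is home there, touching the bar. Axes as the rail's.
- cradle_middle (a point): Point on the table in the rail's middle cradle (left is +y), 53 mm in front of the bar's face: the centre of a tin that is home there, touching the bar. Axes as the rail's.
- cradle_right (a point): Point on the table in the rail's right cradle (left is +y), 53 mm in front of the bar's face: the centre of a tin that is home there, touching the bar. Axes as the rail's.
- tin_left: Empty, open, round gold tin, light (about 20 g), 104 mm diameter at the rim, 54 mm high, narrowing to 72 mm at the foot, wall about 3 mm, floor 3 mm; hollow, so fingertips can reach in. It starts in front of the left cradle. Origin: centre of its underside; z is up.
- tin_middle: Empty, open, round gold tin, light (about 20 g), 104 mm diameter at the rim, 54 mm high, narrowing to 72 mm at the foot, wall about 3 mm, floor 3 mm; hollow, so fingertips can reach in. It starts in front of the middle cradle. Origin: centre of its underside; z is up.
- tin_right: Empty, open, round gold tin, light (about 20 g), 104 mm diameter at the rim, 54 mm high, narrowing to 72 mm at the foot, wall about 3 mm, floor 3 mm; hollow, so fingertips can reach in. It starts in front of the right cradle. Origin: centre of its underside; z is up.
- tamper: Bystander: beech tamper with a round foot, 81 mm diameter, 98 mm high, to the left near the table's front edge. Origin: centre of its underside.
- scoop_cup: Bystander: small clear measuring cup, 54 mm diameter, 46 mm high, near the table's front edge. Origin: centre of its underside.
- lid_pile: Bystander: pile of gold lids, 107 mm diameter, 60 mm high, behind the counter. Origin: centre of its underside.
- pot: Bystander: white pot with a screw lid, 64 mm diameter, 68 mm high, behind the rail's right end. Origin: centre of its underside.
Not all that is in view belongs to the job. Leave any red look-alike of the tin_right alone.

How it is judged:
By the outcome, as a careful person would: the job done as asked, in the order asked, and still so for the second after the job is handed in, with the robot touching nothing.
It also fails if it takes over 67 s, if anything falls off the work surface, if the arm or the gripper's body presses on something with over 40 N, if the wrist force passes 120 N, or if a joint passes its speed limit or range.

## Working session

There is one attempt and no reset: what is moved stays moved. The work goes in short steps, Python scripts to look and compute and a tool call to move; the robot and the scene stay as the last step left them, time stands still between calls to the robot, and variables do not carry over. Pictures are saved under pics/ and viewed, at most 10 in all, crops included, and the job is handed in when it is done.

Besides the shell and the picture viewer there is one more tool, called as a command line: name --argument value ..., lists and objects as JSON in quotes. step_arm: Moves the arm, as the interface text tells. Its arguments: {"type":"object","properties":{"moves":{"type":"array","items":{"type":"object","properties":{"tx":{"type":"number"},"ty":{"type":"number"},"tz":{"type":"number"},"ax":{"type":"number"},"ay":{"type":"number"},"az":{"type":"number"}}}},"gripper":{"type":"number"},"newtons":{"type":"number"}},"required":["moves"]}

```bash
mkdir -p pics; python3 - <<'E'
from rig import r,eyes
import cv2,numpy as np
s=r.sense();print(s)
for n in("top","side"):
    p,d=eyes.grab_frame(n);cv2.imwrite(f"pics/{n}0.png",p[:,:,::-1]);np.savez(f"{n}0.npz",p=p,d=d,**eyes.camera_info(n))
    print(n,eyes.camera_info(n))
E
```

```text
{'clock': 0.0, 'qpos': array([-1.34438105e+00,  3.53646099e-01,  1.63412866e+00,  1.78843091e-05,
        1.15518592e+00, -2.37724288e-03]), 'qvel': array([-9.56076923e-05,  2.29990261e-03,  3.21081800e-04, -5.73975891e-04,
        1.49856989e-03, -1.35311776e-03]), 'joint_efforts': array([ 2.92305034e-03, -6.05246258e+01, -3.42063296e+01,  9.55900873e-05,
        9.47721797e-03, -1.61426482e-05]), 'eef_pos': array([ 141.67259368, -608.28601252,  255.56527418]), 'tcp_rot': array([-3.14022468e+00, -1.96039879e-05,  2.28785278e-01]), 'contact_force': array([-0.44171455,  0.02839559,  0.56330383]), 'wrist_torque': array([-0.01009774,  0.00689826,  0.02786094]), 'grasp_force': 0.0, 'opening': 0.9970979093307287}
top {'intrinsics': array([[393.57513716,   0.        , 318.93233263],
       [  0.        , 393.57513716, 207.37154697],
       [  0.        ,   0.        ,   1.        ]]), 'cam_to_world': array([[ 1.47860056e-02,  9.84853411e-01, -1.72757439e-01,
         3.76611169e+02],
       [-9.99776254e-01,  1.71757937e-02,  1.23464537e-02,
         1.98127405e+01],
       [ 1.51266932e-02,  1.72536230e-01,  9.84887015e-01,
         1.29613796e+03],
       [ 0.00000000e+00,  0.00000000e+00,  0.00000000e+00,
         1.00000000e+00]])}
side {'intrinsics': array([[394.67867715,   0.        , 320.90153345],
       [  0.        , 394.67867715, 197.19465459],
       [  0.        ,   0.        ,   1.        ]]), 'cam_to_world': array([[-8.37367771e-01,  3.56124878e-01, -4.14717118e-01,
         6.44597357e+01],
       [-5.46379471e-01, -5.21851004e-01,  6.55088547e-01,
         8.62437775e+02],
       [ 1.68727846e-02,  7.75142955e-01,  6.31560534e-01,
         8.86605458e+02],
       [ 0.00000000e+00,  0.00000000e+00,  0.00000000e+00,
         1.00000000e+00]])}
```

View pics/top0.png

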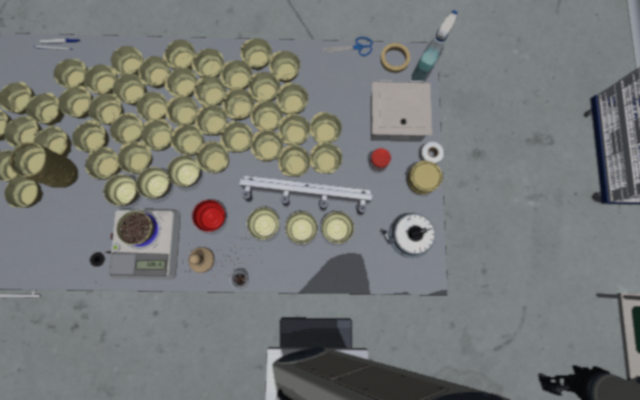

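View pics/side0.png

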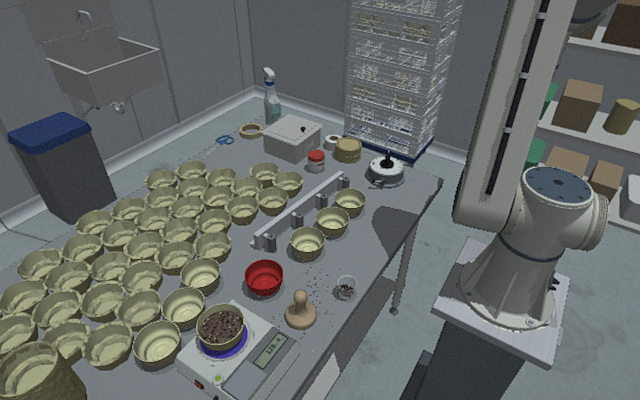

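The top view shows the tins at about (263,223), (301,227) and (336,227), and the rail bar from (242,182) to (370,196) with its posts below. The counter is at (414,233) and the red look-alike at (209,215). Next I'll measure these.

```bash
cat > h.py <<'E'
import numpy as np,cv2
def ray(K,T,u,v,z):
    d=T[:3,:3]@np.array([(u-K[0,2])/K[0,0],-(v-K[1,2])/K[1,1],-1]);o=T[:3,3]
    return o+d*(z-o[2])/d[2]
def cloud(K,T,d):
    v,u=np.mgrid[:d.shape[0],:d.shape[1]]
    P=np.stack([(u-K[0,2])/K[0,0]*d,-(v-K[1,2])/K[1,1]*d,-d],-1)
    W=P@T[:3,:3].T+T[:3,3]; W[d==0]=np.nan
    return W
E
python3 - <<'E'
from h import *
f=np.load("top0.npz");p,d,K,T=f["p"],f["d"],f["intrinsics"],f["cam_to_world"]
W=cloud(K,T,d);hsv=cv2.cvtColor(p,cv2.COLOR_RGB2HSV)
print("table z",np.nanmedian(W[240:260,290:310,2]))
for n,(u,v) in dict(L=(263,223),M=(301,227),R=(336,227)).items():
    m=np.zeros(d.shape,np.uint8);m[v-24:v+24,u-19:u+19]=((hsv[v-24:v+24,u-19:u+19,1]>70)&(hsv[v-24:v+24,u-19:u+19,2]>60))*255
    sub=W[v-24:v+24,u-19:u+19].reshape(-1,3)
    c=max(cv2.findContours(m,0,1)[0],key=cv2.contourArea)
    x,y,w,h=cv2.boundingRect(c);(cu,cv_),rr=cv2.minEnclosingCircle(c)
    rim=sub[(sub[:,2]>45)&(sub[:,2]<62)]
    (a,b),rad=cv2.minEnclosingCircle(rim[:,:2].astype(np.float32)) if len(rim)>3 else ((0,0),0)
    print(n,(x,y,w,h),rr,"ray",ray(K,T,cu,cv_,54).round(1),"rimcloud",len(rim),round(a,1),round(b,1),round(rad,1),"floor z",np.nanmedian(W[v-3:v+4,u-3:u+4,2]).round(1))
# rail: points z 50..70
s=W[165:215,230:385].reshape(-1,3);s=s[(s[:,2]>48)&(s[:,2]<72)]
np.save("rail.npy",s);print(len(s),s.min(0),s.max(0))
for q in [(405,233),(414,233),(420,240),(425,225)]: print(q,W[q[1],q[0]].round(1))
c=p[170:260,225:445];cv2.imwrite("pics/crop0.png",cv2.resize(c[:,:,::-1],None,fx=3.6,fy=3.6,interpolation=2))
m=cv2.resize(p[205:260,375:450,::-1],None,fx=9,fy=9,interpolation=2);cv2.imwrite("pics/counter0.png",m)
E
```

```text
table z -0.23963978902384042Traceback (most recent call last):
  File "<stdin>", line 8, in <module>
ValueError: max() iterable argument is empty
```

```bash
python3 - <<'E'
from h import *
f=np.load("top0.npz");p,d,K,T=f["p"],f["d"],f["intrinsics"],f["cam_to_world"]
W=cloud(K,T,d)
yel=((p[:,:,0].astype(int)-p[:,:,2])>20)
for n,(u,v) in dict(L=(263,223),M=(301,227),R=(336,227)).items():
    sl=(slice(v-24,v+24),slice(u-19,u+19))
    m=np.zeros(d.shape,np.uint8);m[sl]=yel[sl]*255
    c=max(cv2.findContours(m,0,1)[0],key=cv2.contourArea)
    (cu,cv_),rr=cv2.minEnclosingCircle(c)
    sub=W[sl].reshape(-1,3);rim=sub[(sub[:,2]>46)&(sub[:,2]<62)]
    (a,b),rad=cv2.minEnclosingCircle(rim[:,:2].astype(np.float32)) if len(rim)>3 else ((0,0),0)
    print(n,cv2.boundingRect(c),round(rr,1),"ray",ray(K,T,cu,cv_,50).round(1),"rim",len(rim),round(a,1),round(b,1),round(rad,1),"floor z",np.nanmedian(W[v-3:v+4,u-3:u+4,2]).round(1))
s=W[165:215,230:385].reshape(-1,3);s=s[(s[:,2]>48)&(s[:,2]<72)]
np.save("rail.npy",s);print(len(s),s.min(0),s.max(0))
for q in [(405,233),(414,233),(420,240),(425,225)]: print(q,W[q[1],q[0]].round(1))
k=W[205:262,375:450].reshape(-1,3);k=k[np.isfinite(k[:,0])]
print(k[k[:,2]>80].round(0).tolist())
dial=k[(k[:,2]>42)&(k[:,2]<60)];print("dial",cv2.minEnclosingCircle(dial[:,:2].astype(np.float32)),dial.mean(0))
c=p[170:260,225:445];cv2.imwrite("pics/crop0.png",cv2.resize(c[:,:,::-1],None,fx=3.6,fy=3.6,interpolation=2))
cv2.imwrite("pics/counter0.png",cv2.resize(p[205:260,375:450,::-1],None,fx=9,fy=9,interpolation=2))
E
```

```text
L (249, 209, 30, 30) 15.1 ray [540.8 181.5  50. ] rim 105 566.7 182.8 77.1 floor z 2.9
M (287, 213, 29, 29) 15.0 ray [529.6  60.8  50. ] rim 95 555.6 61.9 77.5 floor z 2.1
R (322, 213, 31, 30) 15.1 ray [531.9 -54.2  50. ] rim 124 549.0 -40.3 73.6 floor z 0.9
1415 [ 569.66494735 -206.98146386   48.01415931] [739.78102906 263.40264427  70.66098942]
(405, 233) [ 517.  -271.4   50.4]
(414, 233) [ 511.7 -287.1  101.3]
(420, 240) [ 495.2 -318.1   52.8]
(425, 225) [ 544.7 -338.3   43.3]
[[528.0, -312.0, 101.0], [528.0, -315.0, 101.0], [528.0, -319.0, 99.0], [527.0, -321.0, 103.0], [525.0, -304.0, 98.0], [525.0, -307.0, 99.0], [525.0, -311.0, 95.0], [525.0, -312.0, 100.0], [525.0, -317.0, 96.0], [525.0, -318.0, 101.0], [524.0, -320.0, 104.0], [521.0, -291.0, 100.0], [521.0, -294.0, 98.0], [521.0, -297.0, 99.0], [521.0, -300.0, 99.0], [521.0, -303.0, 102.0], [521.0, -306.0, 101.0], [521.0, -309.0, 99.0], [521.0, -312.0, 101.0], [521.0, -314.0, 105.0], [522.0, -319.0, 100.0], [522.0, -321.0, 101.0], [522.0, -325.0, 99.0], [518.0, -283.0, 95.0], [518.0, -286.0, 96.0], [518.0, -287.0, 102.0], [5
[... 959 characters left out ...]
 104.0], [513.0, -313.0, 96.0], [513.0, -316.0, 96.0], [510.0, -275.0, 89.0], [509.0, -276.0, 95.0], [509.0, -278.0, 99.0], [508.0, -280.0, 103.0], [509.0, -284.0, 100.0], [508.0, -287.0, 103.0], [509.0, -291.0, 98.0], [509.0, -293.0, 102.0], [509.0, -296.0, 101.0], [509.0, -300.0, 97.0], [509.0, -304.0, 96.0], [511.0, -310.0, 84.0], [506.0, -277.0, 91.0], [505.0, -277.0, 104.0], [505.0, -281.0, 102.0], [506.0, -284.0, 100.0], [506.0, -287.0, 99.0], [506.0, -290.0, 100.0], [506.0, -295.0, 94.0], [504.0, -279.0, 85.0], [503.0, -279.0, 96.0], [503.0, -282.0, 98.0], [503.0, -285.0, 96.0]]
dial ((516.43212890625, -292.2607116699219), 73.78275299072266) [ 514.34594473 -298.13662904   50.13498708]
```

View pics/crop0.png

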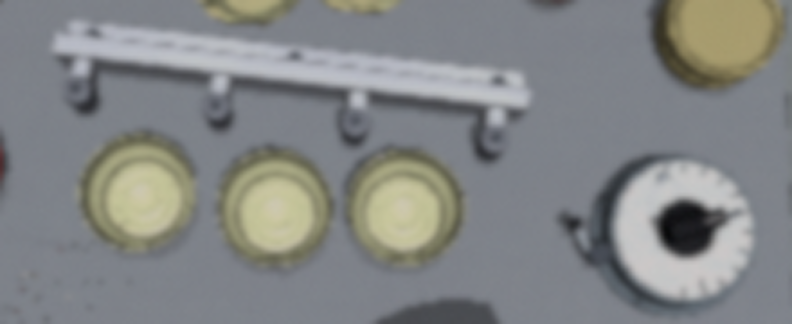

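View pics/counter0.png

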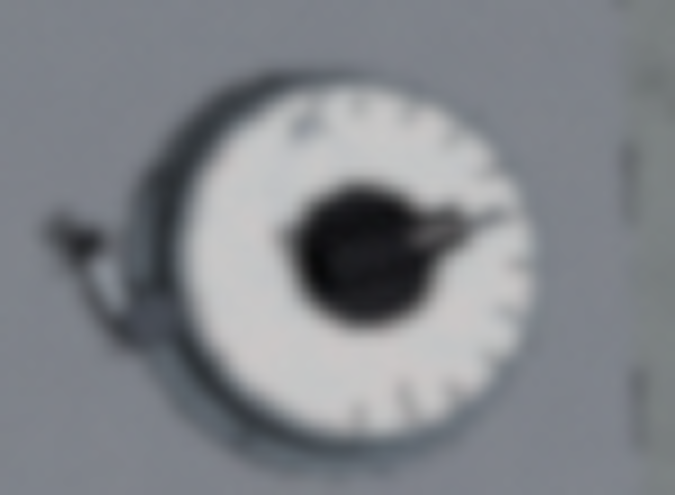

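The crops show the tins clear of the cradles. The knob pointer points right to about (510,212) in the counter crop, and the zero pin is at about (308,125), so the turn needed is about 95° anticlockwise. Next: precise rail, tin and knob poses.

```bash
python3 - <<'E'
from h import *
f=np.load("top0.npz");p,d,K,T=f["p"],f["d"],f["intrinsics"],f["cam_to_world"]
W=cloud(K,T,d)
s=np.load("rail.npy");s=s[(s[:,2]>53)&(s[:,2]<66)]
A,B=ray(K,T,242,182,60),ray(K,T,370,196,60);print("ends",A,B,np.linalg.norm(A-B))
u=(B-A)[:2]/np.linalg.norm((B-A)[:2])
for it in range(4):
    n=np.array([-u[1],u[0]])
    c0=A[:2] if it==0 else c
    e=(s[:,:2]-c0)@n
    b=s[abs(e)<(16 if it==0 else 12)]
    c=b[:,:2].mean(0);u=np.linalg.svd(b[:,:2]-c)[2][0];u*=np.sign(u[1])
n=np.array([u[1],-u[0]])  # away from robot
e=(s[:,:2]-c)@n;t=(s[:,:2]-c)@u
b=abs(e)<14
print("yaw",np.degrees(np.arctan2(n[1],n[0])),"len",t[b].min(),t[b].max(),"mid",(t[b].min()+t[b].max())/2,"thick pct",np.percentile(e[b],[1,5,50,95,99]))
ps=(e<-16)&(e>-60)
print("posts t,e:",sorted(zip(t[ps].round(),e[ps].round())))
print(c,u,n)
# dial: white
m=np.zeros(d.shape,np.uint8);m[205:262,385:445]=(p[205:262,385:445].min(2)>150)*255
k=max(cv2.findContours(m,0,1)[0],key=cv2.contourArea);E=cv2.fitEllipse(cv2.convexHull(k));print("dial",E,ray(K,T,*E[0],50))
bb=W[205:262,375:450].reshape(-1,3);bb=bb[bb[:,2]>92][:,:2]
r=cv2.minAreaRect(bb.astype(np.float32));cc=bb.mean(0);v=np.linalg.svd(bb-cc)[2][0];print("bar",r,cc,np.degrees(np.arctan2(v[1],v[0])))
o=ray(K,T,*E[0],50)
for nm,(x,y) in dict(tip=(510,212),pin=(308,125)).items():
    q=ray(K,T,375+(x-4)/9,205+(y-4)/9,56)
    print(nm,q,np.linalg.norm((q-o)[:2]),np.degrees(np.arctan2(q[1]-o[1],q[0]-o[0])))
E
```

```text
ends [671.9452277 252.9203754  60.       ] [ 633.37386315 -159.14066622   60.        ] 413.8623589865756
yaw -5.819923360938769 len -213.65590032553132 214.9365785344433 mid 0.6403391044559896 thick pct [-9.62451325 -8.99335813 -0.17341542  9.49825809 10.60287625]
posts t,e: [(np.float64(-198.0), np.float64(-44.0)), (np.float64(-198.0), np.float64(-40.0)), (np.float64(-197.0), np.float64(-38.0)), (np.float64(-197.0), np.float64(-34.0)), (np.float64(-195.0), np.float64(-47.0)), (np.float64(-195.0), np.float64(-44.0)), (np.float64(-194.0), np.float64(-42.0)), (np.float64(-194.0), np.float64(-38.0)), (np.float64(-193.0), np.float64(-51.0)), (np.float64(-193.0), np.float64(-36.0)), (np.float64(-193.0), np.float64(-32.0)), (np.float64(-192.0), np.float64(-48.0)), (np.float64(-192.0), np.float64(-45.0)), (np.float64(-191.0), np.float64(-42.0)), (np.float64(-191.0), np.float64(-38.0)), (np.float64(-191.0), np.float64(-35.0)), (np.float64(-190.0), np.float64(-32.0)), (np.float64(-190.0), np.float64(-29.0)), (np.float64(-190.0), np.float64(-18.0)), (np.float64(-189.0), np.float64(-51.0)), (np
[... 7514 characters left out ...]
198.0), np.float64(-45.0)), (np.float64(198.0), np.float64(-43.0)), (np.float64(199.0), np.float64(-39.0)), (np.float64(199.0), np.float64(-36.0))]
[651.72756878  49.50243818] [0.10140224 0.99484551] [ 0.99484551 -0.10140224]
dial ((414.6231994628906, 233.5311279296875), (37.08401107788086, 38.494606018066406), 130.64932250976562) [ 515.81803012 -302.2624967    50.        ]
bar ((515.9217529296875, -300.3103942871094), (15.609689712524414, 50.71217346191406), 17.41892433166504) [ 515.55508124 -299.42239638] -72.35615772370318
tip [ 533.34634029 -354.22876307   56.        ] 54.84281628199651 -71.36066160409642
pin [ 563.23739619 -283.28966606   56.        ] 51.07410871272831 21.80670509606459
```

```bash
cat > plan.py <<'E'
import sys,numpy as np
from rig import r
def plan(x,y,z,yaw,N):
    s=r.sense();p=np.array(s["eef_pos"]);y0=np.degrees(s["tcp_rot"][2])
    print("clock",round(s["clock"],2),"pos",p.round(1),"rot",np.degrees(s["tcp_rot"]).round(2),"F",s["contact_force"].round(1),"T",s["wrist_torque"].round(2))
    dy=(yaw-y0+180)%360-180;D=(np.array([x,y,z])-p)/N/25
    for i in range(N):
        a=np.radians(y0+dy*i/N);c,k=np.cos(a),np.sin(a)
        print({"tx":round(c*D[0]+k*D[1],3),"ty":round(k*D[0]-c*D[1],3),"tz":round(-D[2],3),"az":round(-dy/N/90,4)})
if __name__=="__main__": v=list(map(float,sys.argv[1:]));plan(*v[:4],int(v[4]))
E
python3 plan.py 515.7 -300.5 160 -72.3 20
```

```text
clock 0.1 pos [ 141.7 -608.3  255.6] rot [-179.93   -0.     13.11] F [-0.7  0.4  0.4] T [-0.04  0.05 -0.  ]
{'tx': np.float64(0.868), 'ty': np.float64(-0.43), 'tz': np.float64(0.191), 'az': np.float64(0.0474)}
{'tx': np.float64(0.834), 'ty': np.float64(-0.493), 'tz': np.float64(0.191), 'az': np.float64(0.0474)}
{'tx': np.float64(0.795), 'ty': np.float64(-0.554), 'tz': np.float64(0.191), 'az': np.float64(0.0474)}
{'tx': np.float64(0.751), 'ty': np.float64(-0.612), 'tz': np.float64(0.191), 'az': np.float64(0.0474)}
{'tx': np.float64(0.704), 'ty': np.float64(-0.666), 'tz': np.float64(0.191), 'az': np.float64(0.0474)}
{'tx': np.float64(0.652), 'ty': np.float64(-0.717), 'tz': np.float64(0.191), 'az': np.float64(0.0474)}
{'tx': np.float64(0.597), 'ty': np.float64(-0.763), 'tz': np.float64(0.191), 'az': np.float64(0.0474)}
{'tx': np.float64(0.538), 'ty': np.float64(-0.805), 'tz': np.float64(0.191), 'az': np.float64(0.0474)}
{'tx': np.float64(0.477), 'ty': np.float64(-0.843), 'tz': np.float64(0.191), 'az': np.float64(0.0474)}
{'tx': np.float64(0.413), 'ty': np.float64(-0.876), 'tz': np.float
[... 371 characters left out ...]
 'ty': np.float64(-0.959), 'tz': np.float64(0.191), 'az': np.float64(0.0474)}
{'tx': np.float64(0.065), 'ty': np.float64(-0.967), 'tz': np.float64(0.191), 'az': np.float64(0.0474)}
{'tx': np.float64(-0.007), 'ty': np.float64(-0.969), 'tz': np.float64(0.191), 'az': np.float64(0.0474)}
{'tx': np.float64(-0.079), 'ty': np.float64(-0.966), 'tz': np.float64(0.191), 'az': np.float64(0.0474)}
{'tx': np.float64(-0.151), 'ty': np.float64(-0.957), 'tz': np.float64(0.191), 'az': np.float64(0.0474)}
{'tx': np.float64(-0.221), 'ty': np.float64(-0.943), 'tz': np.float64(0.191), 'az': np.float64(0.0474)}
{'tx': np.float64(-0.291), 'ty': np.float64(-0.924), 'tz': np.float64(0.191), 'az': np.float64(0.0474)}
```

step_arm --moves '[{"tx": 0.87, "ty": -0.43, "tz": 0.19, "az": 0.047}, {"tx": 0.83, "ty": -0.49, "tz": 0.19, "az": 0.047}, {"tx": 0.8, "ty": -0.55, "tz": 0.19, "az": 0.047}, {"tx": 0.75, "ty": -0.61, "tz": 0.19, "az": 0.047}, {"tx": 0.7, "ty": -0.67, "tz": 0.19, "az": 0.047}]' --gripper 0.5 --newtons 30

```text
schema error: expected keys tx, ty, tz, ax, ay, az
```

step_arm --moves '[{"tx": 0.65, "ty": -0.72, "tz": 0.19, "az": 0.047}, {"tx": 0.6, "ty": -0.76, "tz": 0.19, "az": 0.047}, {"tx": 0.54, "ty": -0.81, "tz": 0.19, "az": 0.047}, {"tx": 0.48, "ty": -0.84, "tz": 0.19, "az": 0.047}, {"tx": 0.41, "ty": -0.88, "tz": 0.19, "az": 0.047}]'

```text
schema error: expected keys tx, ty, tz, ax, ay, az
```

step_arm --moves '[{"tx": 0.35, "ty": -0.9, "tz": 0.19, "az": 0.048}, {"tx": 0.28, "ty": -0.93, "tz": 0.19, "az": 0.048}, {"tx": 0.21, "ty": -0.95, "tz": 0.19, "az": 0.048}, {"tx": 0.14, "ty": -0.96, "tz": 0.19, "az": 0.048}, {"tx": 0.07, "ty": -0.97, "tz": 0.19, "az": 0.048}]'

```text
schema error: expected keys tx, ty, tz, ax, ay, az
```

All six keys are required.

step_arm --moves '[{"tx": 0.87, "ty": -0.43, "tz": 0.19, "ax": 0, "ay": 0, "az": 0.047}, {"tx": 0.83, "ty": -0.49, "tz": 0.19, "ax": 0, "ay": 0, "az": 0.047}, {"tx": 0.8, "ty": -0.55, "tz": 0.19, "ax": 0, "ay": 0, "az": 0.047}, {"tx": 0.75, "ty": -0.61, "tz": 0.19, "ax": 0, "ay": 0, "az": 0.047}, {"tx": 0.7, "ty": -0.67, "tz": 0.19, "ax": 0, "ay": 0, "az": 0.047}]' --gripper 0.5 --newtons 30

```text
clock: 0.72
eef_pos: [235.6, -531.0, 232.0]
tcp_rot: [-3.141, 0.0, -0.143]
contact_force: [-0.2, 1.0, -0.6]
opening: 0.502
grasp_force: 0.0
```

step_arm --moves '[{"tx": 0.65, "ty": -0.72, "tz": 0.19, "ax": 0, "ay": 0, "az": 0.047}, {"tx": 0.6, "ty": -0.76, "tz": 0.19, "ax": 0, "ay": 0, "az": 0.047}, {"tx": 0.54, "ty": -0.81, "tz": 0.19, "ax": 0, "ay": 0, "az": 0.047}, {"tx": 0.48, "ty": -0.84, "tz": 0.19, "ax": 0, "ay": 0, "az": 0.047}, {"tx": 0.41, "ty": -0.88, "tz": 0.19, "ax": 0, "ay": 0, "az": 0.047}]'

```text
clock: 1.35
eef_pos: [328.8, -453.5, 208.3]
tcp_rot: [-3.141, 0.001, -0.512]
contact_force: [0.1, -0.6, -0.1]
opening: 0.5
grasp_force: 0.0
```

step_arm --moves '[{"tx": 0.35, "ty": -0.9, "tz": 0.19, "ax": 0, "ay": 0, "az": 0.048}, {"tx": 0.28, "ty": -0.93, "tz": 0.19, "ax": 0, "ay": 0, "az": 0.048}, {"tx": 0.21, "ty": -0.95, "tz": 0.19, "ax": 0, "ay": 0, "az": 0.048}, {"tx": 0.14, "ty": -0.96, "tz": 0.19, "ax": 0, "ay": 0, "az": 0.048}, {"tx": 0.07, "ty": -0.97, "tz": 0.19, "ax": 0, "ay": 0, "az": 0.048}]'

```text
clock: 1.98
eef_pos: [422.3, -376.2, 184.6]
tcp_rot: [3.142, 0.001, -0.889]
contact_force: [0.3, -0.7, -1.0]
opening: 0.504
grasp_force: 0.0
```

Tracking is nearly exact. Continue to above the knob.

step_arm --moves '[{"tx": 0, "ty": -0.97, "tz": 0.19, "ax": 0, "ay": 0, "az": 0.048}, {"tx": -0.08, "ty": -0.97, "tz": 0.19, "ax": 0, "ay": 0, "az": 0.048}, {"tx": -0.15, "ty": -0.96, "tz": 0.19, "ax": 0, "ay": 0, "az": 0.048}, {"tx": -0.22, "ty": -0.94, "tz": 0.19, "ax": 0, "ay": 0, "az": 0.048}, {"tx": -0.29, "ty": -0.92, "tz": 0.19, "ax": 0, "ay": 0, "az": 0.047}]'

```text
clock: 2.6
eef_pos: [515.8, -299.3, 160.8]
tcp_rot: [3.141, 0.0, -1.264]
contact_force: [-0.2, 0.9, 0.5]
opening: 0.499
grasp_force: 0.0
```

```bash
python3 - <<'E'
from plan import *
from h import *
from rig import eyes
plan(515.7,-300.5,96,-72.3,5)
i=eyes.camera_info("wrist");p,d=eyes.grab_frame("wrist");W=cloud(i["intrinsics"],i["cam_to_world"],d)
cv2.imwrite("pics/w1.png",p[:,:,::-1])
q=W.reshape(-1,3);q=q[(abs(q[:,2]-101)<5)&(np.hypot(q[:,0]-516,q[:,1]+300)<35)&np.isfinite(q[:,0])][:,:2]
print(len(q),cv2.minAreaRect(q.astype(np.float32)) if len(q)>5 else 0)
E
```

```text
clock 2.6 pos [ 515.8 -299.3  160.8] rot [ 1.7997e+02  3.0000e-02 -7.2440e+01] F [-0.2  0.9  0.5] T [ 0.02 -0.02 -0.02]
{'tx': np.float64(0.009), 'ty': np.float64(0.004), 'tz': np.float64(0.518), 'az': np.float64(-0.0003)}
{'tx': np.float64(0.009), 'ty': np.float64(0.004), 'tz': np.float64(0.518), 'az': np.float64(-0.0003)}
{'tx': np.float64(0.009), 'ty': np.float64(0.004), 'tz': np.float64(0.518), 'az': np.float64(-0.0003)}
{'tx': np.float64(0.009), 'ty': np.float64(0.004), 'tz': np.float64(0.518), 'az': np.float64(-0.0003)}
{'tx': np.float64(0.009), 'ty': np.float64(0.004), 'tz': np.float64(0.518), 'az': np.float64(-0.0003)}
2734 ((513.1935424804688, -304.3102111816406), (15.96091365814209, 51.382354736328125), 17.629329681396484)
```

View pics/w1.png

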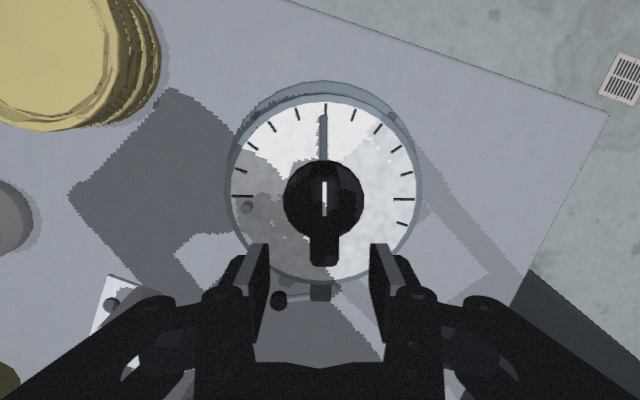

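The wrist view shows the pointer up at (323,130), the bar down to (323,265), the fingers at x≈260 and 380, and the zero pin at (247,207). The bar sits about 2 mm toward tool +y, so I'll shift, descend and grip.

step_arm --moves '[{"tx": 0.03, "ty": 0.02, "tz": 0.52, "ax": 0, "ay": 0, "az": 0}, {"tx": 0.02, "ty": 0.02, "tz": 0.52, "ax": 0, "ay": 0, "az": 0}, {"tx": 0.02, "ty": 0.02, "tz": 0.52, "ax": 0, "ay": 0, "az": 0}, {"tx": 0.02, "ty": 0.02, "tz": 0.52, "ax": 0, "ay": 0, "az": 0}, {"tx": 0, "ty": 0, "tz": 0.52, "ax": 0, "ay": 0, "az": 0}]'

```text
clock: 3.28
eef_pos: [513.9, -303.0, 95.3]
tcp_rot: [3.141, 0.0, -1.262]
contact_force: [-0.2, 0.0, 0.3]
opening: 0.501
grasp_force: 0.0
```

step_arm --moves '[{"tx": 0, "ty": 0, "tz": 0, "ax": 0, "ay": 0, "az": 0}, {"tx": 0, "ty": 0, "tz": 0, "ax": 0, "ay": 0, "az": 0}, {"tx": 0, "ty": 0, "tz": 0, "ax": 0, "ay": 0, "az": 0}, {"tx": 0, "ty": 0, "tz": 0, "ax": 0, "ay": 0, "az": 0}, {"tx": 0, "ty": 0, "tz": 0, "ax": 0, "ay": 0, "az": 0}]' --gripper 0 --newtons 30

```text
clock: 3.9
eef_pos: [514.0, -302.7, 96.0]
tcp_rot: [3.141, 0.0, -1.262]
contact_force: [0.1, -1.5, -10.6]
opening: 0.182
grasp_force: 32.3
```

step_arm --moves '[{"tx": 0, "ty": 0, "tz": 0, "ax": 0, "ay": 0, "az": -0.05}, {"tx": 0, "ty": 0, "tz": 0, "ax": 0, "ay": 0, "az": -0.08}, {"tx": 0, "ty": 0, "tz": 0, "ax": 0, "ay": 0, "az": -0.08}, {"tx": 0, "ty": 0, "tz": 0, "ax": 0, "ay": 0, "az": -0.08}, {"tx": 0, "ty": 0, "tz": 0, "ax": 0, "ay": 0, "az": -0.08}]'

```text
clock: 4.53
eef_pos: [513.3, -303.1, 96.1]
tcp_rot: [3.14, 0.001, -0.676]
contact_force: [-3.4, -4.7, -8.5]
opening: 0.182
grasp_force: 32.5
```

step_arm --moves '[{"tx": 0, "ty": 0, "tz": 0, "ax": 0, "ay": 0, "az": -0.08}, {"tx": 0, "ty": 0, "tz": 0, "ax": 0, "ay": 0, "az": -0.08}, {"tx": 0, "ty": 0, "tz": 0, "ax": 0, "ay": 0, "az": -0.08}, {"tx": 0, "ty": 0, "tz": 0, "ax": 0, "ay": 0, "az": -0.08}, {"tx": 0, "ty": 0, "tz": 0, "ax": 0, "ay": 0, "az": -0.08}]'

```text
clock: 5.15
eef_pos: [513.0, -303.9, 96.1]
tcp_rot: [3.14, 0.002, -0.048]
contact_force: [-4.5, -8.8, -10.5]
opening: 0.183
grasp_force: 32.4
```

```bash
python3 plan.py 514 -303 96 20 1
```

```text
clock 5.15 pos [ 513.  -303.9   96.1] rot [ 1.7991e+02  1.0000e-01 -2.7300e+00] F [ -4.5  -8.8 -10.5] T [-1.61  0.85 -0.09]
{'tx': np.float64(0.037), 'ty': np.float64(-0.038), 'tz': np.float64(0.003), 'az': np.float64(-0.2526)}
```

step_arm --moves '[{"tx": 0, "ty": 0, "tz": 0, "ax": 0, "ay": 0, "az": -0.04}, {"tx": 0, "ty": 0, "tz": 0, "ax": 0, "ay": 0, "az": -0.04}, {"tx": 0, "ty": 0, "tz": 0, "ax": 0, "ay": 0, "az": -0.04}, {"tx": 0, "ty": 0, "tz": 0, "ax": 0, "ay": 0, "az": -0.03}, {"tx": 0, "ty": 0, "tz": 0, "ax": 0, "ay": 0, "az": -0.03}]'

```text
clock: 5.78
eef_pos: [513.1, -304.3, 96.1]
tcp_rot: [3.14, 0.002, 0.233]
contact_force: [-5.4, -12.2, -10.2]
opening: 0.18
grasp_force: 32.3
```

```bash
python3 plan.py 514 -303 96 20 1
```

```text
clock 5.78 pos [ 513.1 -304.3   96.1] rot [1.799e+02 1.200e-01 1.332e+01] F [ -5.4 -12.2 -10.2] T [-1.86  0.89 -0.08]
{'tx': np.float64(0.047), 'ty': np.float64(-0.042), 'tz': np.float64(0.004), 'az': np.float64(-0.0742)}
```

step_arm --moves '[{"tx": 0, "ty": 0, "tz": 0, "ax": 0, "ay": 0, "az": -0.02}, {"tx": 0, "ty": 0, "tz": 0, "ax": 0, "ay": 0, "az": -0.02}, {"tx": 0, "ty": 0, "tz": 0, "ax": 0, "ay": 0, "az": 0}]'

```text
clock: 6.15
eef_pos: [513.1, -304.4, 96.1]
tcp_rot: [3.14, 0.002, 0.294]
contact_force: [-5.7, -11.1, -9.9]
opening: 0.179
grasp_force: 32.3
```

```bash
python3 plan.py 514 -303 96 20 1
```

```text
clock 6.15 pos [ 513.1 -304.4   96.1] rot [1.7991e+02 1.2000e-01 1.6830e+01] F [ -5.7 -11.1  -9.9] T [-1.91  0.88 -0.36]
{'tx': np.float64(0.051), 'ty': np.float64(-0.042), 'tz': np.float64(0.003), 'az': np.float64(-0.0353)}
```

step_arm --moves '[{"tx": 0, "ty": 0, "tz": 0, "ax": 0, "ay": 0, "az": -0.015}, {"tx": 0, "ty": 0, "tz": 0, "ax": 0, "ay": 0, "az": 0}]'

```text
clock: 6.4
eef_pos: [513.1, -304.4, 96.1]
tcp_rot: [3.14, 0.002, 0.316]
contact_force: [-5.6, -11.2, -9.8]
opening: 0.179
grasp_force: 37.8
```

```bash
python3 plan.py 514 -303 96 20 1
```

```text
clock 6.4 pos [ 513.1 -304.4   96.1] rot [1.7992e+02 1.1000e-01 1.8090e+01] F [ -5.6 -11.2  -9.8] T [-1.96  0.95 -0.9 ]
{'tx': np.float64(0.051), 'ty': np.float64(-0.041), 'tz': np.float64(0.004), 'az': np.float64(-0.0212)}
```

The torque jump (0.9 N m) confirms the stop. Release, rise and check.

step_arm --moves '[{"tx": 0, "ty": 0, "tz": 0, "ax": 0, "ay": 0, "az": 0}, {"tx": 0, "ty": 0, "tz": 0, "ax": 0, "ay": 0, "az": 0}, {"tx": 0, "ty": 0, "tz": 0, "ax": 0, "ay": 0, "az": 0}, {"tx": 0, "ty": 0, "tz": -0.3, "ax": 0, "ay": 0, "az": 0}, {"tx": 0, "ty": 0, "tz": -0.8, "ax": 0, "ay": 0, "az": 0}]' --gripper 0.5

```text
clock: 7.02
eef_pos: [513.8, -302.3, 123.8]
tcp_rot: [-3.14, 0.001, 0.317]
contact_force: [0.2, -0.6, 0.4]
opening: 0.497
grasp_force: 0.0
```

step_arm --moves '[{"tx": 0, "ty": 0, "tz": -1, "ax": 0, "ay": 0, "az": 0}, {"tx": 0, "ty": 0, "tz": -1, "ax": 0, "ay": 0, "az": 0}]'

```text
clock: 7.28
eef_pos: [514.4, -302.6, 175.1]
tcp_rot: [3.141, -0.0, 0.317]
contact_force: [0.6, -0.1, 0.3]
opening: 0.504
grasp_force: 0.0
```

```bash
python3 - <<'E'
from plan import *
from h import *
from rig import eyes
i=eyes.camera_info("wrist");p,d=eyes.grab_frame("wrist");W=cloud(i["intrinsics"],i["cam_to_world"],d)
cv2.imwrite("pics/w2.png",p[:,:,::-1])
q=W.reshape(-1,3);q=q[(abs(q[:,2]-101)<5)&(np.hypot(q[:,0]-514,q[:,1]+302)<35)&np.isfinite(q[:,0])][:,:2]
print(len(q),cv2.minAreaRect(q.astype(np.float32)))
hx,hy=576.4,-67.9
plan(531.9,-54.2,170,-5.8,10)
E
```

```text
2353 ((513.2400512695312, -303.49493408203125), (51.44304656982422, 16.038192749023438), 16.340417861938477)
clock 7.33 pos [ 515.8 -303.5  178.5] rot [179.79  -0.19  18.16] F [ 1.4 -0.6  1.3] T [-0.03 -0.12  0.02]
{'tx': np.float64(0.372), 'ty': np.float64(-0.928), 'tz': np.float64(0.034), 'az': np.float64(0.0266)}
{'tx': np.float64(0.333), 'ty': np.float64(-0.942), 'tz': np.float64(0.034), 'az': np.float64(0.0266)}
{'tx': np.float64(0.293), 'ty': np.float64(-0.955), 'tz': np.float64(0.034), 'az': np.float64(0.0266)}
{'tx': np.float64(0.253), 'ty': np.float64(-0.967), 'tz': np.float64(0.034), 'az': np.float64(0.0266)}
{'tx': np.float64(0.212), 'ty': np.float64(-0.977), 'tz': np.float64(0.034), 'az': np.float64(0.0266)}
{'tx': np.float64(0.171), 'ty': np.float64(-0.985), 'tz': np.float64(0.034), 'az': np.float64(0.0266)}
{'tx': np.float64(0.13), 'ty': np.float64(-0.991), 'tz': np.float64(0.034), 'az': np.float64(0.0266)}
{'tx': np.float64(0.088), 'ty': np.float64(-0.995), 'tz': np.float64(0.034), 'az': np.float64(0.0266)}
{'tx': np.float64(0.047), 'ty': np.float64(-0.998), 'tz': np.float64(0.034), 'az': np.float64(0.0266)}
{'tx': np.float64(0.005), 'ty': np.float64(-0.999), 'tz': np.float64(0.034), 'az': np.float64(0.0266)}
```

View pics/w2.png

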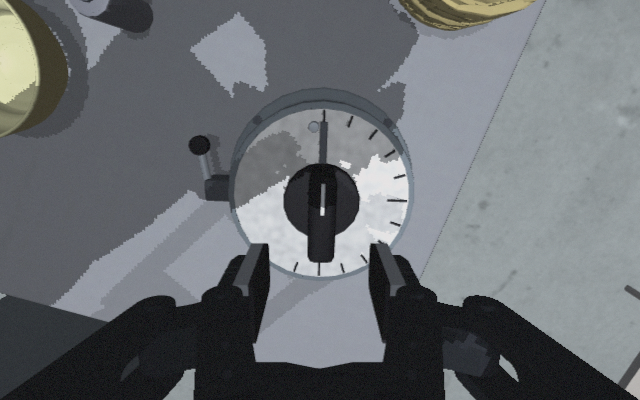

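The wrist view shows the pointer (323,125) lying against the stop pin (313,127) at the zero tick, so the knob is home. On to the right tin.

step_arm --moves '[{"tx": 0.37, "ty": -0.93, "tz": 0.03, "ax": 0, "ay": 0, "az": 0.027}, {"tx": 0.33, "ty": -0.94, "tz": 0.03, "ax": 0, "ay": 0, "az": 0.027}, {"tx": 0.29, "ty": -0.95, "tz": 0.03, "ax": 0, "ay": 0, "az": 0.027}, {"tx": 0.25, "ty": -0.97, "tz": 0.03, "ax": 0, "ay": 0, "az": 0.027}, {"tx": 0.21, "ty": -0.98, "tz": 0.03, "ax": 0, "ay": 0, "az": 0.026}]' --gripper 0.3

```text
clock: 7.95
eef_pos: [522.2, -177.3, 170.3]
tcp_rot: [3.141, -0.0, 0.105]
contact_force: [-1.0, -0.7, -0.8]
opening: 0.298
grasp_force: 0.0
```

step_arm --moves '[{"tx": 0.17, "ty": -0.98, "tz": 0.03, "ax": 0, "ay": 0, "az": 0.027}, {"tx": 0.13, "ty": -0.99, "tz": 0.03, "ax": 0, "ay": 0, "az": 0.027}, {"tx": 0.09, "ty": -0.99, "tz": 0.03, "ax": 0, "ay": 0, "az": 0.027}, {"tx": 0.05, "ty": -1, "tz": 0.03, "ax": 0, "ay": 0, "az": 0.026}, {"tx": 0, "ty": -1, "tz": 0.03, "ax": 0, "ay": 0, "az": 0.026}]'

```text
clock: 8.57
eef_pos: [530.6, -52.8, 166.6]
tcp_rot: [-3.142, -0.001, -0.104]
contact_force: [-0.3, -0.8, -0.1]
opening: 0.297
grasp_force: 0.0
```

```bash
python3 - <<'E'
from plan import *
from h import *
from rig import eyes
i=eyes.camera_info("wrist");p,d=eyes.grab_frame("wrist");W=cloud(i["intrinsics"],i["cam_to_world"],d)
q=W.reshape(-1,3);g=((p[:,:,0].astype(int)-p[:,:,2])>20).ravel()
t=q[g&(abs(q[:,2]-53)<3)&(np.hypot(q[:,0]-532,q[:,1]+54)<70)][:,:2]
print("rim",len(t),cv2.minEnclosingCircle(t.astype(np.float32)))
f=q[g&(abs(q[:,2]-3)<3)&(np.hypot(q[:,0]-532,q[:,1]+54)<45)][:,:2]
print("floor",len(f),cv2.minEnclosingCircle(f.astype(np.float32)))
plan(531.9,-54.2,48,-5.8,5)
E
```

```text
rim 911 ((529.9918823242188, -46.37771987915039), 63.088035583496094)
floor 5117 ((527.656005859375, -57.599143981933594), 35.913658142089844)
clock 8.62 pos [530.5 -50.6 166.4] rot [-1.7993e+02 -1.0000e-02 -6.0500e+00] F [ 0.3  2.2 -0.3] T [ 0.05 -0.03  0.02]
{'tx': np.float64(0.014), 'ty': np.float64(0.027), 'tz': np.float64(0.948), 'az': np.float64(-0.0006)}
{'tx': np.float64(0.014), 'ty': np.float64(0.027), 'tz': np.float64(0.948), 'az': np.float64(-0.0006)}
{'tx': np.float64(0.014), 'ty': np.float64(0.027), 'tz': np.float64(0.948), 'az': np.float64(-0.0006)}
{'tx': np.float64(0.014), 'ty': np.float64(0.027), 'tz': np.float64(0.948), 'az': np.float64(-0.0006)}
{'tx': np.float64(0.014), 'ty': np.float64(0.027), 'tz': np.float64(0.948), 'az': np.float64(-0.0006)}
```

step_arm --moves '[{"tx": 0, "ty": 0.05, "tz": 0.95, "ax": 0, "ay": 0, "az": 0}, {"tx": 0, "ty": 0.05, "tz": 0.95, "ax": 0, "ay": 0, "az": 0}, {"tx": 0, "ty": 0.05, "tz": 0.95, "ax": 0, "ay": 0, "az": 0}, {"tx": 0, "ty": 0.03, "tz": 0.95, "ax": 0, "ay": 0, "az": 0}, {"tx": 0, "ty": 0, "tz": 0.9, "ax": 0, "ay": 0, "az": 0}]'

```text
clock: 9.25
eef_pos: [530.1, -58.4, 48.2]
tcp_rot: [3.142, -0.0, -0.102]
contact_force: [0.1, -0.3, 0.1]
opening: 0.303
grasp_force: 0.0
```

```bash
python3 plan.py 551.5 -68.1 48 -5.8 5
```

```text
clock 9.25 pos [530.1 -58.4  48.2] rot [ 1.80e+02 -3.00e-02 -5.85e+00] F [ 0.1 -0.3  0.1] T [ 0.06 -0.03  0.02]
{'tx': np.float64(0.178), 'ty': np.float64(0.059), 'tz': np.float64(0.002), 'az': np.float64(-0.0001)}
{'tx': np.float64(0.178), 'ty': np.float64(0.059), 'tz': np.float64(0.002), 'az': np.float64(-0.0001)}
{'tx': np.float64(0.178), 'ty': np.float64(0.06), 'tz': np.float64(0.002), 'az': np.float64(-0.0001)}
{'tx': np.float64(0.178), 'ty': np.float64(0.06), 'tz': np.float64(0.002), 'az': np.float64(-0.0001)}
{'tx': np.float64(0.178), 'ty': np.float64(0.06), 'tz': np.float64(0.002), 'az': np.float64(-0.0001)}
```

step_arm --moves '[{"tx": 0.18, "ty": 0.06, "tz": 0, "ax": 0, "ay": 0, "az": 0}, {"tx": 0.18, "ty": 0.06, "tz": 0, "ax": 0, "ay": 0, "az": 0}, {"tx": 0.18, "ty": 0.06, "tz": 0, "ax": 0, "ay": 0, "az": 0}, {"tx": 0.18, "ty": 0.06, "tz": 0, "ax": 0, "ay": 0, "az": 0}, {"tx": 0.16, "ty": 0.06, "tz": 0, "ax": 0, "ay": 0, "az": 0}]'

```text
clock: 9.88
eef_pos: [551.6, -68.0, 49.2]
tcp_rot: [-3.142, -0.001, -0.103]
contact_force: [0.1, -0.3, 1.0]
opening: 0.297
grasp_force: 0.1
```

step_arm --moves '[{"tx": 0.08, "ty": 0, "tz": 0, "ax": 0, "ay": 0, "az": 0}, {"tx": 0.08, "ty": 0, "tz": 0, "ax": 0, "ay": 0, "az": 0}]'

```text
clock: 10.12
eef_pos: [555.0, -68.3, 48.8]
tcp_rot: [-3.142, 0.0, -0.103]
contact_force: [-0.7, 0.0, -0.2]
opening: 0.299
grasp_force: 0.1
```

```bash
cat > look.py <<'E'
from plan import *
from h import *
from rig import eyes
c=np.array([651.73,49.5]);u=np.array([.1014,.99485]);n=np.array([.99485,-.1014])
def look(png=None):
    s=r.sense();print(s["eef_pos"].round(1),s["contact_force"].round(1))
    i=eyes.camera_info("top");p,d=eyes.grab_frame("top");K,T=i["intrinsics"],i["cam_to_world"]
    m=np.zeros(d.shape,np.uint8);m[185:245,245:365]=((p[185:245,245:365,0].astype(int)-p[185:245,245:365,2])>20)*255
    for k in cv2.findContours(m,0,1)[0]:
        if cv2.contourArea(k)>150:
            (a,b),rr=cv2.minEnclosingCircle(k);q=ray(K,T,a,b,50)[:2]
            # rail frame: e = -63 means home (bar centre - 10 - 53)
            print("tin px",(round(a,1),round(b,1),round(rr,1)),"t",round((q-c)@u,1),"gap to home",round(-63-(q-c)@n,1))
    if png: cv2.imwrite(png,cv2.resize(p[170:260,225:445,::-1],None,fx=3.6,fy=3.6,interpolation=2))
E
python3 -c "
from look import *;look()"
```

```text
[555.  -68.3  48.8] [-0.7  0.  -0.2]
tin px (300.8, 227.4, 14.8) t -1.0 gap to home 59.9
tin px (263.0, 222.5, 15.0) t 120.5 gap to home 58.4
```

step_arm --moves '[{"tx": 0.08, "ty": 0, "tz": 0, "ax": 0, "ay": 0, "az": 0}, {"tx": 0.08, "ty": 0, "tz": 0, "ax": 0, "ay": 0, "az": 0}]'

```text
clock: 10.42
eef_pos: [559.1, -68.7, 48.8]
tcp_rot: [3.142, 0.0, -0.103]
contact_force: [-0.2, -0.1, -0.3]
opening: 0.298
grasp_force: 0.1
```

step_arm --moves '[{"tx": 0.08, "ty": 0, "tz": 0, "ax": 0, "ay": 0, "az": 0}, {"tx": 0, "ty": 0, "tz": 0, "ax": 0, "ay": 0, "az": 0}]'

```text
clock: 10.68
eef_pos: [561.2, -68.9, 48.8]
tcp_rot: [-3.142, -0.0, -0.103]
contact_force: [0.5, 0.0, 0.5]
opening: 0.302
grasp_force: 0.1
```

```bash
python3 - <<'E'
from look import *
i=eyes.camera_info("wrist");p,d=eyes.grab_frame("wrist");W=cloud(i["intrinsics"],i["cam_to_world"],d)
cv2.imwrite("pics/w3.png",p[:,:,::-1])
E
```

```text
(no output)
```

View pics/w3.png

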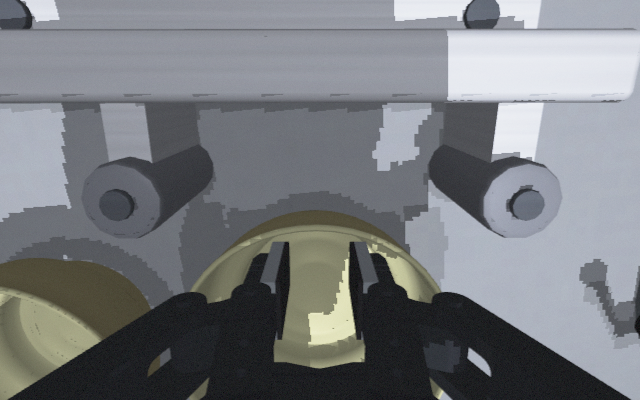

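The wrist view shows the tin about 40 mm short of the bar (rim at (320,228), bar edge at y=101). It is centred between the posts at (122,197) and (522,197). I had the contact offset's sign wrong, so I'll keep pushing.

step_arm --moves '[{"tx": 0.2, "ty": 0, "tz": 0, "ax": 0, "ay": 0, "az": 0}, {"tx": 0.2, "ty": 0, "tz": 0, "ax": 0, "ay": 0, "az": 0}, {"tx": 0.2, "ty": 0, "tz": 0, "ax": 0, "ay": 0, "az": 0}, {"tx": 0.2, "ty": 0, "tz": 0, "ax": 0, "ay": 0, "az": 0}, {"tx": 0.2, "ty": 0, "tz": 0, "ax": 0, "ay": 0, "az": 0}]'

```text
clock: 11.35
eef_pos: [586.3, -71.5, 48.8]
tcp_rot: [3.142, -0.0, -0.103]
contact_force: [-0.6, -1.0, 0.4]
opening: 0.297
grasp_force: 0.1
```

step_arm --moves '[{"tx": 0.08, "ty": 0, "tz": 0, "ax": 0, "ay": 0, "az": 0}, {"tx": 0.08, "ty": 0, "tz": 0, "ax": 0, "ay": 0, "az": 0}, {"tx": 0.08, "ty": 0, "tz": 0, "ax": 0, "ay": 0, "az": 0}]'

```text
clock: 11.72
eef_pos: [591.8, -72.1, 48.7]
tcp_rot: [-3.142, 0.0, -0.103]
contact_force: [-0.8, 0.4, -0.5]
opening: 0.299
grasp_force: 0.1
```

step_arm --moves '[{"tx": 0.08, "ty": 0, "tz": 0, "ax": 0, "ay": 0, "az": 0}, {"tx": 0, "ty": 0, "tz": 0, "ax": 0, "ay": 0, "az": 0}]'

```text
clock: 11.98
eef_pos: [594.0, -72.3, 48.8]
tcp_rot: [3.142, -0.0, -0.103]
contact_force: [0.3, -0.1, -0.2]
opening: 0.297
grasp_force: 0.1
```

```bash
cat > rim.py <<'E'
from look import *
# far rim row of the tin vs bar's front edge, along the image column between the fingers
i=eyes.camera_info("wrist");p,d=eyes.grab_frame("wrist");W=cloud(i["intrinsics"],i["cam_to_world"],d)
print(r.sense()["eef_pos"].round(1),r.sense()["contact_force"].round(1))
y=((p[:,:,0].astype(int)-p[:,:,2])>20)
q=W[:260,200:440].reshape(-1,3);g=y[:260,200:440].ravel()
z=q[:,2]
rim=q[g&(z>48)&(z<60)][:,:2];e=(rim-c)@n
bar=q[(~g)&(z>56)&(z<64)][:,:2];eb=(bar-c)@n
print("rim far e",np.percentile(e,99.5).round(1),len(e),"bar near e",np.percentile(eb[abs(eb)<20],2).round(1))
E
python3 rim.py
```

```text
[593.9 -72.3  48.8] [-0.2  0.8 -0.3]
rim far e -19.2 1111 bar near e -11.2
```

step_arm --moves '[{"tx": 0.08, "ty": 0, "tz": 0, "ax": 0, "ay": 0, "az": 0}, {"tx": 0.08, "ty": 0, "tz": 0, "ax": 0, "ay": 0, "az": 0}, {"tx": 0.08, "ty": 0, "tz": 0, "ax": 0, "ay": 0, "az": 0}]'

```text
clock: 12.4
eef_pos: [600.0, -72.9, 48.8]
tcp_rot: [3.142, -0.0, -0.103]
contact_force: [-0.2, 0.2, -0.5]
opening: 0.298
grasp_force: 0.1
```

step_arm --moves '[{"tx": 0.06, "ty": 0, "tz": 0, "ax": 0, "ay": 0, "az": 0}, {"tx": 0, "ty": 0, "tz": 0, "ax": 0, "ay": 0, "az": 0}]'

```text
clock: 12.65
eef_pos: [601.4, -73.1, 48.7]
tcp_rot: [-3.142, 0.0, -0.103]
contact_force: [0.1, 0.5, -0.1]
opening: 0.296
grasp_force: 0.1
```

```bash
python3 rim.py
```

```text
[601.3 -73.1  48.8] [-0.1  0.1 -0.4]
rim far e -13.6 687 bar near e -10.7
```

step_arm --moves '[{"tx": 0.06, "ty": 0, "tz": 0, "ax": 0, "ay": 0, "az": 0}, {"tx": 0, "ty": 0, "tz": 0, "ax": 0, "ay": 0, "az": 0}]'

```text
clock: 12.95
eef_pos: [602.1, -73.1, 48.6]
tcp_rot: [-3.142, 0.001, -0.103]
contact_force: [-3.0, -0.3, 1.3]
opening: 0.3
grasp_force: 1.6
```

step_arm --moves '[{"tx": 0.04, "ty": 0, "tz": 0, "ax": 0, "ay": 0, "az": 0}, {"tx": 0, "ty": 0, "tz": 0, "ax": 0, "ay": 0, "az": 0}]'

```text
clock: 13.2
eef_pos: [602.4, -73.1, 48.5]
tcp_rot: [-3.142, 0.003, -0.103]
contact_force: [-6.4, 0.8, 3.9]
opening: 0.3
grasp_force: 3.2
```

```bash
python3 rim.py
```

```text
[602.4 -73.1  48.5] [-6.7  0.5  3.7]
rim far e -13.3 596 bar near e -10.9
```

step_arm --moves '[{"tx": -0.2, "ty": 0, "tz": 0, "ax": 0, "ay": 0, "az": 0}, {"tx": -0.2, "ty": 0, "tz": 0, "ax": 0, "ay": 0, "az": 0}, {"tx": 0, "ty": 0, "tz": -1, "ax": 0, "ay": 0, "az": 0}, {"tx": 0, "ty": 0, "tz": -1, "ax": 0, "ay": 0, "az": 0}, {"tx": 0, "ty": 0, "tz": -1, "ax": 0, "ay": 0, "az": 0}]'

```text
clock: 13.88
eef_pos: [594.0, -72.3, 124.6]
tcp_rot: [3.142, -0.001, -0.103]
contact_force: [0.2, -0.3, -0.2]
opening: 0.296
grasp_force: 0.0
```

```bash
python3 plan.py 538 59 123 -5.8 6
```

```text
clock 13.88 pos [594.  -72.3 124.6] rot [ 1.80e+02 -5.00e-02 -5.88e+00] F [ 0.2 -0.3 -0.2] T [-0.02 -0.02  0.03]
{'tx': np.float64(-0.461), 'ty': np.float64(-0.833), 'tz': np.float64(0.011), 'az': np.float64(-0.0002)}
{'tx': np.float64(-0.461), 'ty': np.float64(-0.833), 'tz': np.float64(0.011), 'az': np.float64(-0.0002)}
{'tx': np.float64(-0.461), 'ty': np.float64(-0.833), 'tz': np.float64(0.011), 'az': np.float64(-0.0002)}
{'tx': np.float64(-0.46), 'ty': np.float64(-0.833), 'tz': np.float64(0.011), 'az': np.float64(-0.0002)}
{'tx': np.float64(-0.46), 'ty': np.float64(-0.833), 'tz': np.float64(0.011), 'az': np.float64(-0.0002)}
{'tx': np.float64(-0.46), 'ty': np.float64(-0.833), 'tz': np.float64(0.011), 'az': np.float64(-0.0002)}
```

step_arm --moves '[{"tx": -0.46, "ty": -0.83, "tz": 0, "ax": 0, "ay": 0, "az": 0}, {"tx": -0.46, "ty": -0.83, "tz": 0, "ax": 0, "ay": 0, "az": 0}, {"tx": -0.46, "ty": -0.83, "tz": 0, "ax": 0, "ay": 0, "az": 0}, {"tx": -0.46, "ty": -0.83, "tz": 0, "ax": 0, "ay": 0, "az": 0}, {"tx": -0.46, "ty": -0.83, "tz": 0, "ax": 0, "ay": 0, "az": 0}]'

```text
clock: 14.5
eef_pos: [545.3, 38.7, 122.5]
tcp_rot: [3.141, 0.002, -0.102]
contact_force: [-0.3, 0.3, 0.8]
opening: 0.301
grasp_force: 0.0
```

step_arm --moves '[{"tx": -0.46, "ty": -0.85, "tz": 0.02, "ax": 0, "ay": 0, "az": 0}, {"tx": 0, "ty": 0, "tz": 0, "ax": 0, "ay": 0, "az": 0}]'

```text
clock: 14.75
eef_pos: [535.9, 61.1, 122.1]
tcp_rot: [3.141, 0.003, -0.1]
contact_force: [0.0, -0.3, 0.1]
opening: 0.303
grasp_force: 0.0
```

```bash
python3 - <<'E'
from look import *
look()
i=eyes.camera_info("wrist");p,d=eyes.grab_frame("wrist");W=cloud(i["intrinsics"],i["cam_to_world"],d).reshape(-1,3)
g=((p[:,:,0].astype(int)-p[:,:,2])>20).ravel()
f=W[g&(abs(W[:,2]-3)<3)&(np.hypot(W[:,0]-528,W[:,1]-58)<45)][:,:2]
print("floor",len(f),cv2.minEnclosingCircle(f.astype(np.float32)),r.sense()["eef_pos"])
E
```

```text
[535.9  61.1 122.1] [ 0.  -0.3  0.1]
tin px (259.5, 223.0, 14.1) t 131.3 gap to home 61.3
tin px (341.0, 212.8, 15.1) t -123.2 gap to home -2.3
floor 6082 ((524.8800659179688, 58.73650360107422), 35.74190139770508) [537.28804158  59.66998175 122.66432057]
```

step_arm --moves '[{"tx": 0, "ty": 0, "tz": 0.75, "ax": 0, "ay": 0, "az": 0}, {"tx": 0, "ty": 0, "tz": 0.75, "ax": 0, "ay": 0, "az": 0}, {"tx": 0, "ty": 0, "tz": 0.75, "ax": 0, "ay": 0, "az": 0}, {"tx": 0, "ty": 0, "tz": 0.7, "ax": 0, "ay": 0, "az": 0}, {"tx": 0.1, "ty": 0, "tz": 0, "ax": 0, "ay": 0, "az": 0}]'

```text
clock: 15.48
eef_pos: [539.5, 58.4, 48.2]
tcp_rot: [3.141, 0.003, -0.103]
contact_force: [-0.3, 0.1, 0.6]
opening: 0.304
grasp_force: 0.0
```

step_arm --moves '[{"tx": 0.2, "ty": 0, "tz": 0, "ax": 0, "ay": 0, "az": 0}, {"tx": 0.2, "ty": 0, "tz": 0, "ax": 0, "ay": 0, "az": 0}, {"tx": 0.2, "ty": 0, "tz": 0, "ax": 0, "ay": 0, "az": 0}, {"tx": 0.25, "ty": 0, "tz": 0, "ax": 0, "ay": 0, "az": 0}, {"tx": 0.25, "ty": 0, "tz": 0, "ax": 0, "ay": 0, "az": 0}]'

```text
clock: 16.1
eef_pos: [568.4, 56.0, 49.7]
tcp_rot: [-3.142, -0.0, -0.103]
contact_force: [-0.4, 0.1, 0.2]
opening: 0.297
grasp_force: 0.1
```

```bash
python3 plan.py 611 51.7 48.5 -5.8 8|head -2
```

```text
clock 16.1 pos [568.4  56.   49.7] rot [-1.80e+02 -2.00e-02 -5.88e+00] F [-0.4  0.1  0.2] T [ 0.04  0.1  -0.01]
{'tx': np.float64(0.214), 'ty': np.float64(-0.0), 'tz': np.float64(0.006), 'az': np.float64(-0.0001)}
```

step_arm --moves '[{"tx": 0.22, "ty": 0, "tz": 0.01, "ax": 0, "ay": 0, "az": 0}, {"tx": 0.22, "ty": 0, "tz": 0.01, "ax": 0, "ay": 0, "az": 0}, {"tx": 0.22, "ty": 0, "tz": 0, "ax": 0, "ay": 0, "az": 0}, {"tx": 0.22, "ty": 0, "tz": 0, "ax": 0, "ay": 0, "az": 0}, {"tx": 0.22, "ty": 0, "tz": 0, "ax": 0, "ay": 0, "az": 0}]'

```text
clock: 16.73
eef_pos: [595.6, 53.2, 49.0]
tcp_rot: [-3.142, 0.0, -0.103]
contact_force: [-0.0, -0.2, -0.0]
opening: 0.301
grasp_force: 0.1
```

step_arm --moves '[{"tx": 0.2, "ty": 0, "tz": 0, "ax": 0, "ay": 0, "az": 0}, {"tx": 0.15, "ty": 0, "tz": 0, "ax": 0, "ay": 0, "az": 0}, {"tx": 0.1, "ty": 0, "tz": 0, "ax": 0, "ay": 0, "az": 0}, {"tx": 0.08, "ty": 0, "tz": 0, "ax": 0, "ay": 0, "az": 0}, {"tx": 0, "ty": 0, "tz": 0, "ax": 0, "ay": 0, "az": 0}]'

```text
clock: 17.35
eef_pos: [608.5, 51.9, 49.1]
tcp_rot: [-3.142, -0.0, -0.103]
contact_force: [-0.8, 0.8, 0.6]
opening: 0.297
grasp_force: 0.1
```

```bash
python3 rim.py
```

```text
[608.3  51.9  49. ] [0.3 0.6 0.1]
rim far e 50.2 2669 bar near e -11.1
```

step_arm --moves '[{"tx": 0.08, "ty": 0, "tz": 0, "ax": 0, "ay": 0, "az": 0}, {"tx": 0.08, "ty": 0, "tz": 0, "ax": 0, "ay": 0, "az": 0}, {"tx": 0.04, "ty": 0, "tz": 0, "ax": 0, "ay": 0, "az": 0}, {"tx": 0, "ty": 0, "tz": 0, "ax": 0, "ay": 0, "az": 0}]'

```text
clock: 17.9
eef_pos: [611.4, 51.4, 48.6]
tcp_rot: [3.141, 0.004, -0.103]
contact_force: [-7.5, 1.4, 4.0]
opening: 0.301
grasp_force: 3.6
```

step_arm --moves '[{"tx": 0.06, "ty": 0, "tz": 0, "ax": 0, "ay": 0, "az": 0}, {"tx": 0, "ty": 0, "tz": 0, "ax": 0, "ay": 0, "az": 0}]'

```text
clock: 18.15
eef_pos: [611.7, 51.2, 48.4]
tcp_rot: [3.141, 0.007, -0.103]
contact_force: [-10.6, 1.3, 7.0]
opening: 0.303
grasp_force: 5.8
```

step_arm --moves '[{"tx": 0.04, "ty": 0, "tz": 0, "ax": 0, "ay": 0, "az": 0}, {"tx": 0, "ty": 0, "tz": 0, "ax": 0, "ay": 0, "az": 0}]'

```text
clock: 18.4
eef_pos: [611.9, 51.2, 48.3]
tcp_rot: [3.141, 0.008, -0.103]
contact_force: [-13.5, 2.2, 10.5]
opening: 0.298
grasp_force: 7.2
```

Contact came about 3 mm earlier than expected, so I'll back off and check the gap.

step_arm --moves '[{"tx": -0.3, "ty": 0, "tz": 0, "ax": 0, "ay": 0, "az": 0}, {"tx": -0.3, "ty": 0, "tz": 0, "ax": 0, "ay": 0, "az": 0}, {"tx": 0, "ty": 0, "tz": -1, "ax": 0, "ay": 0, "az": 0}, {"tx": 0, "ty": 0, "tz": -1, "ax": 0, "ay": 0, "az": 0}, {"tx": 0, "ty": 0, "tz": -1, "ax": 0, "ay": 0, "az": 0}]'

```text
clock: 19.02
eef_pos: [601.1, 52.7, 124.9]
tcp_rot: [-3.141, -0.001, -0.103]
contact_force: [0.2, -0.7, 0.2]
opening: 0.297
grasp_force: 0.0
```

```bash
python3 - <<'E'
from look import *
i=eyes.camera_info("wrist");p,d=eyes.grab_frame("wrist")
cv2.imwrite("pics/w4.png",p[:,:,::-1])
plan(549,184,124,-5.8,6)
E
```

```text
clock 19.07 pos [602.8  52.8 128.1] rot [-179.95   -0.28   -5.88] F [1.7 0.1 1.7] T [ 0.05 -0.05  0.01]
{'tx': np.float64(-0.446), 'ty': np.float64(-0.833), 'tz': np.float64(0.027), 'az': np.float64(-0.0001)}
{'tx': np.float64(-0.446), 'ty': np.float64(-0.833), 'tz': np.float64(0.027), 'az': np.float64(-0.0001)}
{'tx': np.float64(-0.446), 'ty': np.float64(-0.833), 'tz': np.float64(0.027), 'az': np.float64(-0.0001)}
{'tx': np.float64(-0.446), 'ty': np.float64(-0.834), 'tz': np.float64(0.027), 'az': np.float64(-0.0001)}
{'tx': np.float64(-0.446), 'ty': np.float64(-0.834), 'tz': np.float64(0.027), 'az': np.float64(-0.0001)}
{'tx': np.float64(-0.445), 'ty': np.float64(-0.834), 'tz': np.float64(0.027), 'az': np.float64(-0.0001)}
```

View pics/w4.png

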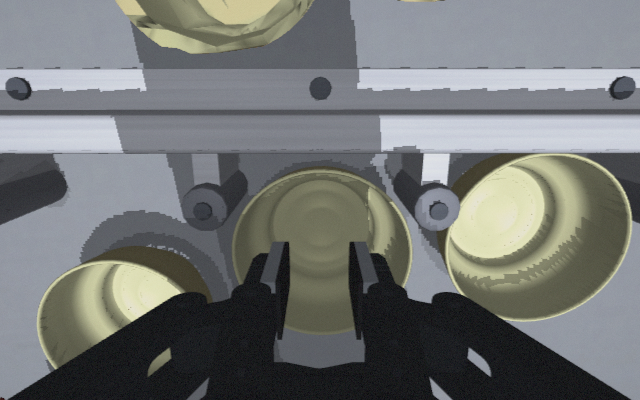

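The wrist view shows the right tin's rim at the bar (y≈155 against the bar edge at 153). The middle tin's rim is at y≈170, about 8 mm short and centred between the posts at (203,207) and (438,207). I'll check its tilt and position numerically.

```bash
cat > rims.py <<'E'
from look import *
# per cradle: gold points of rim height in rail coordinates
def rims():
    for cam in ("wrist","top"):
        i=eyes.camera_info(cam);p,d=eyes.grab_frame(cam);W=cloud(i["intrinsics"],i["cam_to_world"],d).reshape(-1,3)
        g=((p[:,:,0].astype(int)-p[:,:,2])>15).ravel()
        t=(W[:,:2]-c)@u;e=(W[:,:2]-c)@n;z=W[:,2]
        for nm,t0 in dict(L=125,M=0,R=-125).items():
            k=g&(abs(t-t0)<60)&(e<-6)&(e>-190)
            b=k&(z>-5)&(z<6.5)
            rim=k&(z>49)&(z<66)
            if rim.sum()>30:
                A=np.c_[2*t[rim],2*e[rim],np.ones(rim.sum())];s=np.linalg.lstsq(A,t[rim]**2+e[rim]**2,rcond=None)[0]
                print(cam,nm,"rim n",rim.sum(),"circ t,e",s[:2].round(1),"R",np.sqrt(s[2]+s[0]**2+s[1]**2).round(1),"e max",np.percentile(e[rim],99).round(1),"z far",np.median(z[rim&(e>np.percentile(e[rim],80))]).round(1),"z near",np.median(z[rim&(e<np.percentile(e[rim],20))]).round(1),end=" ")
            if b.sum()>20:print("floor",b.sum(),"t",t[b].mean().round(1),"e",e[b].mean().round(1))
            else: print()
if __name__=="__main__":rims()
E
python3 rims.py
```

```text
wrist L rim n 1375 circ t,e [ 118.8 -126.1] R 50.7 e max -74.7 z far 53.4 z near 52.5 floor 2598 t 135.0 e -124.2
wrist M rim n 1665 circ t,e [ -3.2 -72.7] R 50.5 e max -21.8 z far 53.6 z near 52.7 floor 6788 t -2.9 e -72.5
wrist R rim n 2647 circ t,e [-125.   -63.6] R 50.6 e max -13.1 z far 53.6 z near 52.5 floor 6804 t -130.5 e -66.4
floor 235 t 134.1 e -124.8

floor 286 t -128.2 e -59.3
```

```bash
python3 - <<'E'
from look import *
i=eyes.camera_info("wrist");p,d=eyes.grab_frame("wrist");W=cloud(i["intrinsics"],i["cam_to_world"],d).reshape(-1,3)
g=((p[:,:,0].astype(int)-p[:,:,2])>12).ravel()
t=(W[:,:2]-c)@u;e=(W[:,:2]-c)@n;z=W[:,2]
for t0 in(-187,-62,62,187):
    k=(~g)&(abs(t-t0)<22)&(e<-20)&(e>-60)&(z>57)&(z<64)
    if k.sum()>30: print(t0,k.sum(),cv2.minEnclosingCircle(np.c_[t,e][k].astype(np.float32)))
k=(~g)&(abs(t)<50)&(abs(e)<20)&(z>57)&(z<64);print("bar near",np.percentile(e[k],[1,99]))
# anything standing in the middle cradle that is not gold
k=(~g)&(abs(t)<45)&(e<-14)&(e>-60)&(z>5)&(z<50);print("stuff",k.sum(),[] if k.sum()==0 else (t[k].mean(),e[k].mean(),z[k].max()))
E
python3 plan.py 602 56 48.5 -5.8 1
```

```text
-62 1640 ((-64.44512176513672, -42.0574951171875), 12.83559513092041)
62 1627 ((59.64762878417969, -41.866363525390625), 12.833770751953125)
bar near [-12.04176799   7.64814655]
stuff 38 (np.float64(26.793334382465375), np.float64(-41.74369162222547), np.float64(47.67760489648029))
clock 19.23 pos [601.2  52.7 124.3] rot [-1.7999e+02 -8.0000e-02 -5.8800e+00] F [-0.2  0.3 -0.4] T [-0.03 -0.    0.04]
{'tx': np.float64(0.019), 'ty': np.float64(-0.136), 'tz': np.float64(3.03), 'az': np.float64(-0.0009)}
```

step_arm --moves '[{"tx": -0.25, "ty": 0, "tz": 0.5, "ax": 0, "ay": 0, "az": 0}, {"tx": 0, "ty": 0, "tz": 0.7, "ax": 0, "ay": 0, "az": 0}, {"tx": 0, "ty": 0, "tz": 0.7, "ax": 0, "ay": 0, "az": 0}, {"tx": 0, "ty": 0, "tz": 0.66, "ax": 0, "ay": 0, "az": 0}, {"tx": 0.2, "ty": 0, "tz": 0, "ax": 0, "ay": 0, "az": 0}]' --gripper 0.15

```text
clock: 19.85
eef_pos: [598.4, 52.6, 57.9]
tcp_rot: [3.141, 0.004, -0.103]
contact_force: [0.5, 0.3, -0.4]
opening: 0.148
grasp_force: 0.0
```

step_arm --moves '[{"tx": 0.2, "ty": 0, "tz": 0, "ax": 0, "ay": 0, "az": 0}, {"tx": 0.1, "ty": 0, "tz": 0, "ax": 0, "ay": 0, "az": 0}, {"tx": 0.1, "ty": 0, "tz": 0, "ax": 0, "ay": 0, "az": 0}, {"tx": 0.1, "ty": 0, "tz": 0, "ax": 0, "ay": 0, "az": 0}, {"tx": 0, "ty": 0, "tz": 0, "ax": 0, "ay": 0, "az": 0}]'

```text
clock: 20.48
eef_pos: [612.3, 51.5, 60.2]
tcp_rot: [-3.142, -0.0, -0.103]
contact_force: [-0.2, 0.2, 0.3]
opening: 0.152
grasp_force: 0.1
```

```bash
sed -i 's/^rim=q.*$/rim=q[g\&(z>48)\&(z<60)][:,:2];e=(rim-c)@n;e=e[e<-6]/' rim.py; python3 rim.py
```

```text
[612.1  51.5  60.1] [ 0.5  0.1 -0.2]
rim far e -20.3 890 bar near e -11.1
```

step_arm --moves '[{"tx": 0.08, "ty": 0, "tz": 0, "ax": 0, "ay": 0, "az": 0}, {"tx": 0.08, "ty": 0, "tz": 0, "ax": 0, "ay": 0, "az": 0}, {"tx": 0.06, "ty": 0, "tz": 0, "ax": 0, "ay": 0, "az": 0}, {"tx": 0, "ty": 0, "tz": 0, "ax": 0, "ay": 0, "az": 0}]'

```text
clock: 21.02
eef_pos: [617.8, 50.9, 60.0]
tcp_rot: [-3.142, -0.0, -0.103]
contact_force: [-0.1, -0.3, 0.3]
opening: 0.151
grasp_force: 0.0
```

step_arm --moves '[{"tx": 0.04, "ty": 0, "tz": 0, "ax": 0, "ay": 0, "az": 0}, {"tx": 0, "ty": 0, "tz": 0, "ax": 0, "ay": 0, "az": 0}]'

```text
clock: 21.28
eef_pos: [618.6, 50.8, 60.0]
tcp_rot: [-3.142, 0.0, -0.103]
contact_force: [0.6, 0.5, 0.1]
opening: 0.153
grasp_force: 0.0
```

```bash
python3 rim.py
```

```text
[618.6  50.8  60. ] [ 0.3  0.5 -0.7]
rim far e -13.9 798 bar near e -11.0
```

step_arm --moves '[{"tx": 0.05, "ty": 0, "tz": 0, "ax": 0, "ay": 0, "az": 0}, {"tx": 0, "ty": 0, "tz": 0, "ax": 0, "ay": 0, "az": 0}]'

```text
clock: 21.58
eef_pos: [620.0, 50.7, 60.1]
tcp_rot: [-3.142, -0.0, -0.103]
contact_force: [0.3, 0.3, 0.0]
opening: 0.149
grasp_force: 0.0
```

step_arm --moves '[{"tx": 0.03, "ty": 0, "tz": 0, "ax": 0, "ay": 0, "az": 0}, {"tx": 0, "ty": 0, "tz": 0, "ax": 0, "ay": 0, "az": 0}]'

```text
clock: 21.82
eef_pos: [620.6, 50.6, 60.0]
tcp_rot: [3.142, 0.0, -0.103]
contact_force: [0.1, 0.2, -0.5]
opening: 0.15
grasp_force: 0.1
```

```bash
python3 rim.py
```

```text
[620.6  50.6  60. ] [-0.3 -0.3  0.4]
rim far e -13.3 537 bar near e -10.8
```

step_arm --moves '[{"tx": 0.04, "ty": 0, "tz": 0, "ax": 0, "ay": 0, "az": 0}, {"tx": 0, "ty": 0, "tz": 0, "ax": 0, "ay": 0, "az": 0}]'

```text
clock: 22.12
eef_pos: [621.2, 50.5, 59.9]
tcp_rot: [3.141, 0.001, -0.103]
contact_force: [-2.4, 0.0, 1.0]
opening: 0.147
grasp_force: 1.0
```

step_arm --moves '[{"tx": 0.04, "ty": 0, "tz": 0, "ax": 0, "ay": 0, "az": 0}, {"tx": 0, "ty": 0, "tz": 0, "ax": 0, "ay": 0, "az": 0}]'

```text
clock: 22.38
eef_pos: [621.5, 50.4, 59.8]
tcp_rot: [3.141, 0.002, -0.103]
contact_force: [-6.1, 1.1, 2.9]
opening: 0.149
grasp_force: 2.7
```

step_arm --moves '[{"tx": -0.05, "ty": 0, "tz": 0, "ax": 0, "ay": 0, "az": 0}, {"tx": -0.1, "ty": 0, "tz": 0, "ax": 0, "ay": 0, "az": 0}, {"tx": -0.3, "ty": 0, "tz": 0, "ax": 0, "ay": 0, "az": 0}, {"tx": -0.1, "ty": 0, "tz": -1, "ax": 0, "ay": 0, "az": 0}, {"tx": 0, "ty": 0, "tz": -1, "ax": 0, "ay": 0, "az": 0}]'

```text
clock: 23.0
eef_pos: [608.2, 51.8, 110.3]
tcp_rot: [3.141, 0.001, -0.103]
contact_force: [0.1, -0.1, -0.4]
opening: 0.149
grasp_force: 0.0
```

step_arm --moves '[{"tx": -0.45, "ty": 0, "tz": -0.5, "ax": 0, "ay": 0, "az": 0}, {"tx": 0, "ty": 0, "tz": 0, "ax": 0, "ay": 0, "az": 0}]'

```text
clock: 23.25
eef_pos: [596.9, 53.1, 123.1]
tcp_rot: [-3.141, -0.001, -0.103]
contact_force: [-0.0, 1.1, -0.6]
opening: 0.15
grasp_force: 0.0
```

```bash
python3 rims.py; python3 plan.py 549 184 124 -5.8 6
```

```text
wrist L rim n 1645 circ t,e [ 118.8 -126.1] R 50.7 e max -74.7 z far 53.4 z near 52.6 floor 3668 t 131.6 e -128.7
wrist M rim n 1773 circ t,e [ -1.6 -63.3] R 50.5 e max -12.9 z far 53.7 z near 53.1 floor 7668 t -1.5 e -62.5
wrist R rim n 2963 circ t,e [-125.   -63.6] R 50.6 e max -13.2 z far 53.4 z near 52.8 floor 7207 t -130.6 e -66.2
floor 229 t 133.7 e -124.8

floor 288 t -127.5 e -58.8
clock 23.35 pos [597.1  53.  122. ] rot [ 1.7999e+02  3.0000e-02 -5.8700e+00] F [0.1 0.  0.9] T [-0.06  0.   -0.  ]
{'tx': np.float64(-0.408), 'ty': np.float64(-0.836), 'tz': np.float64(-0.013), 'az': np.float64(-0.0001)}
{'tx': np.float64(-0.408), 'ty': np.float64(-0.836), 'tz': np.float64(-0.013), 'az': np.float64(-0.0001)}
{'tx': np.float64(-0.408), 'ty': np.float64(-0.836), 'tz': np.float64(-0.013), 'az': np.float64(-0.0001)}
{'tx': np.float64(-0.408), 'ty': np.float64(-0.836), 'tz': np.float64(-0.013), 'az': np.float64(-0.0001)}
{'tx': np.float64(-0.407), 'ty': np.float64(-0.836), 'tz': np.float64(-0.013), 'az': np.float64(-0.0001)}
{'tx': np.float64(-0.407), 'ty': np.float64(-0.837), 'tz': np.float64(-0.013), 'az': np.float64(-0.0001)}
```

step_arm --moves '[{"tx": -0.4, "ty": -0.83, "tz": 0, "ax": 0, "ay": 0, "az": 0}, {"tx": -0.4, "ty": -0.83, "tz": 0, "ax": 0, "ay": 0, "az": 0}, {"tx": -0.4, "ty": -0.83, "tz": 0, "ax": 0, "ay": 0, "az": 0}, {"tx": -0.4, "ty": -0.83, "tz": 0, "ax": 0, "ay": 0, "az": 0}, {"tx": -0.4, "ty": -0.83, "tz": 0, "ax": 0, "ay": 0, "az": 0}]'

```text
clock: 23.98
eef_pos: [557.4, 162.9, 121.7]
tcp_rot: [3.141, 0.001, -0.102]
contact_force: [-0.8, -0.4, -0.6]
opening: 0.146
grasp_force: 0.0
```

step_arm --moves '[{"tx": -0.4, "ty": -0.83, "tz": 0, "ax": 0, "ay": 0, "az": 0}, {"tx": 0, "ty": 0, "tz": 0.6, "ax": 0, "ay": 0, "az": 0}, {"tx": 0, "ty": 0, "tz": 0.6, "ax": 0, "ay": 0, "az": 0}, {"tx": 0, "ty": 0, "tz": 0.7, "ax": 0, "ay": 0, "az": 0}, {"tx": 0, "ty": 0, "tz": 0.6, "ax": 0, "ay": 0, "az": 0}]'

```text
clock: 24.6
eef_pos: [550.4, 182.3, 58.2]
tcp_rot: [3.141, 0.001, -0.103]
contact_force: [0.4, -1.0, 0.1]
opening: 0.155
grasp_force: 0.0
```

```bash
python3 plan.py 628 174.5 60 -5.8 15|head -2
```

```text
clock 24.6 pos [550.4 182.3  58.2] rot [ 1.7997e+02  7.0000e-02 -5.9300e+00] F [ 0.4 -1.   0.1] T [ 0.02  0.   -0.02]
{'tx': np.float64(0.208), 'ty': np.float64(-0.001), 'tz': np.float64(-0.005), 'az': np.float64(-0.0001)}
```

step_arm --moves '[{"tx": 0.21, "ty": 0, "tz": 0, "ax": 0, "ay": 0, "az": 0}, {"tx": 0.21, "ty": 0, "tz": 0, "ax": 0, "ay": 0, "az": 0}, {"tx": 0.21, "ty": 0, "tz": 0, "ax": 0, "ay": 0, "az": 0}, {"tx": 0.21, "ty": 0, "tz": 0, "ax": 0, "ay": 0, "az": 0}, {"tx": 0.21, "ty": 0, "tz": 0, "ax": 0, "ay": 0, "az": 0}]'

```text
clock: 25.22
eef_pos: [577.4, 180.2, 60.4]
tcp_rot: [-3.141, -0.0, -0.103]
contact_force: [-0.6, 0.1, -0.4]
opening: 0.152
grasp_force: 0.1
```

step_arm --moves '[{"tx": 0.21, "ty": 0, "tz": 0, "ax": 0, "ay": 0, "az": 0}, {"tx": 0.21, "ty": 0, "tz": 0, "ax": 0, "ay": 0, "az": 0}, {"tx": 0.21, "ty": 0, "tz": 0, "ax": 0, "ay": 0, "az": 0}, {"tx": 0.21, "ty": 0, "tz": 0, "ax": 0, "ay": 0, "az": 0}, {"tx": 0.21, "ty": 0, "tz": 0, "ax": 0, "ay": 0, "az": 0}]'

```text
clock: 25.85
eef_pos: [603.3, 177.5, 60.0]
tcp_rot: [3.142, 0.0, -0.103]
contact_force: [-0.1, -0.9, 0.7]
opening: 0.15
grasp_force: 0.1
```

```bash
python3 rim.py; python3 rims.py; python3 plan.py 634.1 174 60 -5.8 10|head -2
```

```text
[604.1 177.5  60.1] [1.  0.5 0.7]
rim far e -40.5 863 bar near e -11.4
wrist L rim n 1638 circ t,e [122.6 -90.2] R 49.6 e max -40.0 z far 52.7 z near 53.6 floor 4732 t 122.3 e -91.9
wrist M rim n 2178 circ t,e [ -1.  -63.1] R 50.6 e max -13.9 z far 53.2 z near 51.8 floor 9884 t -12.5 e -68.5


floor 346 t 1.9 e -60.0
floor 345 t -122.5 e -60.0
clock 26.0 pos [603.3 177.5  60. ] rot [-1.80e+02 -1.00e-02 -5.89e+00] F [1.1 0.3 0.4] T [0.03 0.02 0.04]
{'tx': np.float64(0.124), 'ty': np.float64(0.001), 'tz': np.float64(0.0), 'az': np.float64(-0.0001)}
```

Centred now (t 122.6). About 27 mm to go.

step_arm --moves '[{"tx": 0.2, "ty": 0, "tz": 0, "ax": 0, "ay": 0, "az": 0}, {"tx": 0.2, "ty": 0, "tz": 0, "ax": 0, "ay": 0, "az": 0}, {"tx": 0.2, "ty": 0, "tz": 0, "ax": 0, "ay": 0, "az": 0}, {"tx": 0.2, "ty": 0, "tz": 0, "ax": 0, "ay": 0, "az": 0}, {"tx": 0.1, "ty": 0, "tz": 0, "ax": 0, "ay": 0, "az": 0}]'

```text
clock: 26.62
eef_pos: [625.8, 175.2, 60.0]
tcp_rot: [-3.142, -0.0, -0.103]
contact_force: [0.4, -0.8, -0.2]
opening: 0.152
grasp_force: 0.1
```

step_arm --moves '[{"tx": 0.06, "ty": 0, "tz": 0, "ax": 0, "ay": 0, "az": 0}, {"tx": 0.06, "ty": 0, "tz": 0, "ax": 0, "ay": 0, "az": 0}, {"tx": 0, "ty": 0, "tz": 0, "ax": 0, "ay": 0, "az": 0}]'

```text
clock: 27.0
eef_pos: [628.4, 175.0, 60.0]
tcp_rot: [3.142, 0.0, -0.103]
contact_force: [-0.8, -0.1, -0.3]
opening: 0.149
grasp_force: 0.1
```

```bash
python3 rim.py
```

```text
[628.3 175.   60. ] [0.1 0.9 0.3]
rim far e -15.6 862 bar near e -10.8
```

step_arm --moves '[{"tx": 0.06, "ty": 0, "tz": 0, "ax": 0, "ay": 0, "az": 0}, {"tx": 0.04, "ty": 0, "tz": 0, "ax": 0, "ay": 0, "az": 0}, {"tx": 0, "ty": 0, "tz": 0, "ax": 0, "ay": 0, "az": 0}]'

```text
clock: 27.42
eef_pos: [630.9, 174.7, 60.0]
tcp_rot: [-3.142, -0.0, -0.103]
contact_force: [1.0, -0.2, 0.8]
opening: 0.154
grasp_force: 0.1
```

step_arm --moves '[{"tx": 0.04, "ty": 0, "tz": 0, "ax": 0, "ay": 0, "az": 0}, {"tx": 0, "ty": 0, "tz": 0, "ax": 0, "ay": 0, "az": 0}]'

```text
clock: 27.68
eef_pos: [631.9, 174.6, 60.0]
tcp_rot: [-3.142, -0.0, -0.103]
contact_force: [0.2, 0.1, 1.0]
opening: 0.148
grasp_force: 0.1
```

step_arm --moves '[{"tx": 0.04, "ty": 0, "tz": 0, "ax": 0, "ay": 0, "az": 0}, {"tx": 0, "ty": 0, "tz": 0, "ax": 0, "ay": 0, "az": 0}]'

```text
clock: 27.92
eef_pos: [632.6, 174.5, 60.0]
tcp_rot: [3.141, 0.001, -0.103]
contact_force: [-1.0, 0.5, 0.1]
opening: 0.147
grasp_force: 0.7
```

step_arm --moves '[{"tx": 0.04, "ty": 0, "tz": 0, "ax": 0, "ay": 0, "az": 0}, {"tx": 0, "ty": 0, "tz": 0, "ax": 0, "ay": 0, "az": 0}]'

```text
clock: 28.18
eef_pos: [633.0, 174.4, 59.8]
tcp_rot: [3.141, 0.002, -0.103]
contact_force: [-4.3, 1.2, 1.8]
opening: 0.153
grasp_force: 2.5
```

step_arm --moves '[{"tx": 0.03, "ty": 0, "tz": 0, "ax": 0, "ay": 0, "az": 0}, {"tx": 0, "ty": 0, "tz": 0, "ax": 0, "ay": 0, "az": 0}]'

```text
clock: 28.42
eef_pos: [633.3, 174.4, 59.8]
tcp_rot: [3.141, 0.003, -0.103]
contact_force: [-7.4, 1.0, 3.9]
opening: 0.154
grasp_force: 3.7
```

step_arm --moves '[{"tx": -0.05, "ty": 0, "tz": 0, "ax": 0, "ay": 0, "az": 0}, {"tx": -0.1, "ty": 0, "tz": 0, "ax": 0, "ay": 0, "az": 0}, {"tx": -0.3, "ty": 0, "tz": 0, "ax": 0, "ay": 0, "az": 0}, {"tx": -0.1, "ty": 0, "tz": -1, "ax": 0, "ay": 0, "az": 0}, {"tx": 0, "ty": 0, "tz": -1, "ax": 0, "ay": 0, "az": 0}]'

```text
clock: 29.05
eef_pos: [620.4, 175.7, 110.4]
tcp_rot: [3.141, 0.0, -0.103]
contact_force: [-0.2, 0.7, -0.0]
opening: 0.149
grasp_force: 0.0
```

step_arm --moves '[{"tx": -0.9, "ty": 0.3, "tz": -0.9, "ax": 0, "ay": 0, "az": 0}, {"tx": -0.9, "ty": 0.7, "tz": -0.9, "ax": 0, "ay": 0, "az": 0}, {"tx": -0.6, "ty": 0.9, "tz": -0.6, "ax": 0, "ay": 0, "az": 0}, {"tx": 0, "ty": 0.9, "tz": 0, "ax": 0, "ay": 0, "az": 0}, {"tx": 0, "ty": 0.9, "tz": 0, "ax": 0, "ay": 0, "az": 0}]'

```text
clock: 29.68
eef_pos: [551.7, 89.3, 170.7]
tcp_rot: [-3.141, -0.002, -0.102]
contact_force: [0.2, -0.3, 0.5]
opening: 0.148
grasp_force: 0.0
```

```bash
python3 rims.py;python3 - <<'E'
from look import *
i=eyes.camera_info("wrist");p,d=eyes.grab_frame("wrist");cv2.imwrite("pics/w5.png",p[:,:,::-1])
s=r.sense();print(s["clock"],s["eef_pos"],s["contact_force"])
E
```

```text
wrist L rim n 2202 circ t,e [121.7 -64.3] R 50.6 e max -13.3 z far 53.6 z near 53.2 floor 6770 t 123.8 e -64.7
wrist M rim n 1923 circ t,e [ -1.5 -63.7] R 50.4 e max -12.9 z far 53.5 z near 53.3 floor 6810 t -2.0 e -63.4
wrist R rim n 2218 circ t,e [-124.9  -64. ] R 50.6 e max -13.1 z far 53.4 z near 53.2 floor 6301 t -130.0 e -64.1


floor 345 t -122.5 e -60.3
29.825 [551.68281584  89.29582928 170.24320307] [-0.58081468  0.75211287  0.30319189]
```

View pics/w5.png

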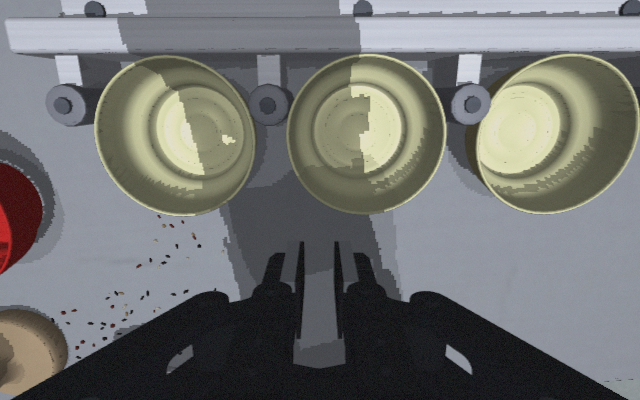

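The wrist view shows all three tins upright, with far rims at y≈55 against the bar (edge at y≈52). They are even to within 0.4 mm in depth and spaced about 123 mm apart, and the arm is clear. I'll hand in.

```bash
python3 -c "
from rig import workorder;print(workorder.sign_off())"
```

```text
the job is handed in; nothing more can be done
None
```

The job is handed in: the reset knob is home against its zero stop, and all three tins stand upright against the rail's bar in an even row; the middle tin needed a second push after the first left it about 8 mm short.

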